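Unload the finished tubes from the tube rotator

TASK

The tube rotator has stopped: draw the two orange-capped culture tubes out of their spring clips, one after the other, without touching the lamp tube above them. Lay each down in a free cradle of the white rack before taking the next, flat across both combs and let go only once it is down. Leave the blue-capped tubes in their clips and everything else where it is.

Things in the scene. Friction and masses are not known exactly. Their poses are not given: they have to be found in the camera images.
- clipbar: clip bar of the rotator, parked, immovable. Origin: middle of the row, level with the tubes' axes. z: out of the clips, the way tubes come out, leaning 35 deg from vertical towards the robot; x: up the slope, away from the robot; y: level, along the bar. Four stations at y = -75, -25, 25, 75 mm. The rails that carry the clips lie at x = -38 to -22 and 22 to 38 mm, tops 13 mm below the axes.
- clips (a point): same point as the clip bar's origin. Each station has two pairs of grey spring jaws, 12 mm long, at x = -30 and 30 mm, reaching 16 mm either side of the tube's axis and 16 mm above it. From x = -22 to 22 mm fingers have room beside and below the tube: the shaft's top is 33 mm below the axes. A tube drawn out along +z resists at first (7 to 12 N), is let go by the lips after 9 mm and clear of the jaws after 20 mm.
- rotator: white bench tube rotator, fixed to the table, its base plate 170 x 360 mm, top 22 mm up. Origin on the table below the bar's shaft; y along the bar. Aluminium posts at y = -125 and 125 mm (12 mm wide, 32 mm deep, up to 271 mm high) carry shaft and lamp; the drive housing, 130 x 85 mm, top 171 mm up, is centred at x = 5, y = 172 mm.
- lamp: fragile lit white lamp tube, 16 mm in diameter and 232 mm long, level along y, fixed to the posts. Origin at its middle: 110 mm above and 15 mm beyond (farther from the robot than) the clip bar's origin, so a hand coming straight down on the tubes would hit it. It must not be touched.
- orange_a_center (a point): clear round-bottomed tube, 20 mm in diameter, 124 mm long, 22 to 40 g, orange screw cap (24 mm in diameter, last 18 mm at +x), green clump inside. Point: its centre, on its axis; x along the tube to the cap. Starts in one of the clip bar's four stations, cap up the slope, x along the bar's x. Grip it across at its centre.
- orange_b_center (a point): clear round-bottomed tube, 20 mm in diameter, 124 mm long, 22 to 40 g, orange screw cap (24 mm in diameter, last 18 mm at +x), green clump inside. Point: its centre, on its axis; x along the tube to the cap. Starts in one of the clip bar's four stations, cap up the slope, x along the bar's x. Grip it across at its centre.
- blue_a_center (a point): clear round-bottomed tube, 20 mm in diameter, 124 mm long, 22 to 40 g, blue screw cap (24 mm in diameter, last 18 mm at +x), green clump inside. Point: its centre, on its axis; x along the tube to the cap. Starts in one of the clip bar's four stations, cap up the slope, x along the bar's x. It stays there.
- blue_b_center (a point): clear round-bottomed tube, 20 mm in diameter, 124 mm long, 22 to 40 g, blue screw cap (24 mm in diameter, last 18 mm at +x), green clump inside. Point: its centre, on its axis; x along the tube to the cap. Starts in one of the clip bar's four stations, cap up the slope, x along the bar's x. It stays there.
- orange_a: the same tube as orange_a_center (same origin and axes)
- orange_b: the same tube as orange_b_center (same origin and axes)
- rack: white rack for lying tubes, fixed to the table: base plate 104 x 206 x 4 mm with two combs (6 mm thick, at x = -28 and +28 mm) of four 90-degree V cradles. Origin at the centre of its underside on the table; x along the lying tubes, y across them, z up. The V tops stand 39 mm above the table; between the combs (x from -25 to 25 mm) only the base plate, 4 mm high, lies below the tubes.
- cradle0 (a point): where the centre of a tube lies in cradle 0 of the rack: 36 mm above the table, at rack x = 0, y = 72 mm. Free at the start.
- cradle1 (a point): where the centre of a tube lies in cradle 1 of the rack: 36 mm above the table, at rack x = 0, y = 24 mm. Taken by the grey-capped tube at the start.
- cradle2 (a point): where the centre of a tube lies in cradle 2 of the rack: 36 mm above the table, at rack x = 0, y = -24 mm. Free at the start.
- cradle3 (a point): where the centre of a tube lies in cradle 3 of the rack: 36 mm above the table, at rack x = 0, y = -72 mm. Free at the start.
- grey_tube_center (a point): clear round-bottomed tube, 20 mm in diameter, 124 mm long, 22 to 40 g, grey screw cap (24 mm in diameter, last 18 mm at +x), green clump inside. Point: its centre, on its axis; x along the tube to the cap. It lies in cradle 1 of the rack and stays there.
- jar_tall: closed glass culture jar, white lid, 80 mm in diameter, 130 mm high; origin at the centre of its underside. Bystander.
- jar_low: closed glass culture jar, white lid, 72 mm in diameter, 95 mm high; origin at the centre of its underside. Bystander.
- jar_lid: white ribbed jar lid lying on the table, 74 mm in diameter, 15 mm high; origin at the centre of its underside. Bystander.
- dishes: stack of three clear dishes, 94 mm in diameter, 45 mm high; origin at the centre of its underside. Bystander.
- wash_bottle: white plastic bottle with a blue cap, 66 mm in diameter, 170 mm high; origin at the centre of its underside. Bystander.
Things that resemble listed ones, but are neither listed nor needed, are in the scene too. What is shaped like the rack but red is not meant.

How it is judged (in metres and radians):
On the way, in this order (a step that is already met when the one before it is completed fails the run):
1. one orange-capped tube lies in a free cradle of the rack, let go, while the other is still in its clips ((((x of orange_a_center in the frame of rack between -0.015 and 0.015 m and z of orange_a_center in the frame of rack between 0.0321 and 0.0401 m and angle between the x axis of orange_a_center and the x axis of rack, either way round below 0.12 rad and (y of orange_a_center in the frame of cradle0 between -0.005 and 0.005 m or y of orange_a_center in the frame of cradle2 between -0.005 and 0.005 m or y of orange_a_center in the frame of cradle3 between -0.005 and 0.005 m)) and (linear speed of orange_a below 0.02 m/s and contact force between the fingers and orange_a below 0.05 N) and (z of orange_b_center in the frame of clipbar between -0.004 and 0.004 m and x of orange_b_center in the frame of clipbar between -0.012 and 0.012 m and y of orange_b_center in the frame of clipbar between -0.085 and 0.085 m)) or ((x of orange_b_center in the frame of rack between -0.015 and 0.015 m and z of orange_b_center in the frame of rack between 0.0321 and 0.0401 m and angle between the x axis of orange_b_center and the x axis of rack, either way round below 0.12 rad and (y of orange_b_center in the frame of cradle0 between -0.005 and 0.005 m or y of orange_b_center in the frame of cradle2 between -0.005 and 0.005 m or y of orange_b_center in the frame of cradle3 between -0.005 and 0.005 m)) and (linear speed of orange_b below 0.02 m/s and contact force between the fingers and orange_b below 0.05 N) and (z of orange_a_center in the frame of clipbar between -0.004 and 0.004 m and x of orange_a_center in the frame of clipbar between -0.012 and 0.012 m and y of orange_a_center in the frame of clipbar between -0.085 and 0.085 m)))), for 0.2 s.
2. the second orange-capped tube is out of its clips too (distance between each of orange_a_center, orange_b_center and clipbar above 0.15 m), for 0.1 s.
At the end, for the whole second after the job is handed in: Both orange tubes lie in cradles 0, 2 or 3: centre within 5 mm across, 15 mm along, 4 mm in height, axis within 0.12 rad of the rack x; let go, at rest. Blue tubes seated in their clips (4 mm in height, 12 mm along); grey tube in cradle 1 (5 mm across, 15 mm along) (x of orange_a_center in the frame of rack between -0.015 and 0.015 m and z of orange_a_center in the frame of rack between 0.0321 and 0.0401 m and angle between the x axis of each of orange_a_center, orange_b_center and the x axis of rack, either way round below 0.12 rad and (y of orange_a_center in the frame of cradle0 between -0.005 and 0.005 m or y of orange_a_center in the frame of cradle2 between -0.005 and 0.005 m or y of orange_a_center in the frame of cradle3 between -0.005 and 0.005 m) and x of orange_b_center in the frame of rack between -0.015 and 0.015 m and z of orange_b_center in the frame of rack between 0.0321 and 0.0401 m and (y of orange_b_center in the frame of cradle0 between -0.005 and 0.005 m or y of orange_b_center in the frame of cradle2 between -0.005 and 0.005 m or y of orange_b_center in the frame of cradle3 between -0.005 and 0.005 m) and linear speed of each of orange_a, orange_b below 0.02 m/s and contact force between the fingers and orange_a below 0.05 N and contact force between the fingers and orange_b below 0.05 N and z of blue_a_center in the frame of clipbar between -0.004 and 0.004 m and x of blue_a_center in the frame of clipbar between -0.012 and 0.012 m and y of blue_a_center in the frame of clipbar between -0.085 and 0.085 m and z of blue_b_center in the frame of clipbar between -0.004 and 0.004 m and x of blue_b_center in the frame of clipbar between -0.012 and 0.012 m and y of blue_b_center in the frame of clipbar between -0.085 and 0.085 m and y of grey_tube_center in the frame of cradle1 between -0.005 and 0.005 m and z of grey_tube_center in the frame of rack between 0.0321 and 0.0401 m and x of grey_tube_center in the frame of rack between -0.015 and 0.015 m); the robot touches nothing.
It fails at once if anything touches the lamp tube above the clip bar harder than 1 N (contact force between anything else and lamp above 1 N).
It fails at once if a blue-capped tube is shifted more than 10 mm in its clips (distance of any of blue_a_center, blue_b_center from where it was at the start of the episode above 0.01 m).
It fails at once if the grey-capped tube in the rack is moved more than 10 mm (distance of grey_tube_center from where it was at the start of the episode above 0.01 m).
It fails at once if an orange-capped tube is dropped: let go, clear of its clips, more than 10 mm above where it rests in the rack ((contact force between the fingers and orange_a below 0.05 N and z of orange_a_center in the frame of rack above 0.0461 m and (z of orange_a_center in the frame of clipbar above 0.02 m or z of orange_a_center in the frame of clipbar below -0.02 m)) or (contact force between the fingers and orange_b below 0.05 N and z of orange_b_center in the frame of rack above 0.0461 m and (z of orange_b_center in the frame of clipbar above 0.02 m or z of orange_b_center in the frame of clipbar below -0.02 m))).
It fails at once if a jar, the lid, the dishes or the bottle is pushed more than 20 mm or tipped (distance of any of jar_tall, jar_low, jar_lid, dishes, wash_bottle from where it was at the start of the episode above 0.02 m or angle between any of jar_tall, jar_low, jar_lid, dishes, wash_bottle's own z axis and vertical above 0.4 rad).
It also fails if it takes over 72 s, if anything falls off the work surface, if the arm or the gripper's body presses on something with over 40 N, if the wrist force passes 120 N, or if a joint passes its speed limit or range.

ROBOT

A 6-joint arm with a two-finger parallel gripper is mounted at the origin on the work surface. World frame = base frame: x ahead of the robot, y to its left, z up, the work surface at z = 0. Lengths are in mm, angles in degrees, forces in N, time in s.
With the tool pointing down it reaches from about 300 to 850 mm from the base axis. Payload 4.2 kg.
Tool frame: the origin (TCP) lies on the centre line of the jaws, within the pads' length; the fingertips stand 14 mm ahead of it and the grasp point (between the pads) lies 5 mm behind it; x points along the fingers, y is the direction in which the jaws open and shut, and the axes are right-handed (so a half turn about x gives the same grasp; the last joint's range is limited). The gripper opens to 91 mm and grips with 3 to 60 N. Pads are 32 mm wide; open, the fingers measure 118 mm over their backs; the gripper's body (76 mm by 178 mm) begins 60 mm behind the grasp point.
Start: joints at [62.51, 18.312, 89.639, -0, 72.044, -1.146], TCP at [255.171, 515.295, 227.976] pointing down, gripper open.
Joint ranges: [-177.97, 177.97], [-48.28, 115.42], [12.27, 149.76], [-77.06, 257.06], [2.81, 150.46], [-146.56, 146.56]. Speed limits (degrees/s): [147.25, 147.25, 180, 180, 180, 180].

INTERFACE

Orientations are given as [roll, pitch, yaw] about the fixed x, y, z axes, in that order (R = Rz(yaw) Ry(pitch) Rx(roll)).
In Python, from workcell import readout, optics, env gives the robot as it stands.
- The arm moves only by the shell command python3 -m creep 'ROWS' [OPENING] [FORCE]. ROWS is JSON, a list of rows, each an object with "translation": the shift along the world's x, y, z in cm, a list of three; "delta_rot": the turn, a rotation vector about the world's x, y, z in rad, a list of three. In form: [{"translation": [dx, dy, dz], "delta_rot": [rx, ry, rz]}, ...]. A call has 1 to 5 rows; each row shifts and turns the commanded pose from where the row before left it; what a row does not reach is not made up. A row lasts 1/12 s, in which the tool goes at most 41.7 mm and 7.16 degrees, less where a joint would pass 70% of its speed; a pose out of reach is approached as far as the arm can. A call with a gripper value outside its range is refused whole. OPENING is the gripper's target within -1 to 1 (fully open at 1, half-way at 0, shut at -1), set as the call begins (- or left out, the last holds). The fingers move at their own pace and stop on an object; FORCE is the grip in N (left out, the last holds). Time passes only in rows, so rows that do not move let the fingers close. It gives the time, the measured TCP pose, the force and the opening at its end, in the units of the state.
- readout.state(): the state, without advancing time (a new reading comes with each control period).
- optics.grab_frame(name): name is "side" or "top"; returns (picture, depth): 480x640x3 uint8, red, green, blue; 480x640 float32, mm along the optical axis (not along the pixel's ray), 0 where there is no reading.
- optics.camera_params(name): a dict with "mtx" (3x3 intrinsics, pixels), "k1" (the pictures are not rectified: a ray, as slopes to the right and down, at radius r is drawn at 1 + k1 r^2 times it, then the intrinsics apply), "R" (3x3) and "t" (3): a world point X has camera coordinates R X + t. Camera axes: x right, y down, z forward; pixel columns grow to the right and rows downward; lengths in mm; the calibration is good to about 2 mm. A picture is of the moment at which its call begins. camera_params takes no time and is no camera call.
- env.job_done(): hands the job in, once; it reports no verdict.
The state is a dict: "time_s": time; "qpos": joint angles; "qvel": joint speeds; "effort": joint torques, N m; "ee_pos": TCP position; "ee_rot": TCP orientation; "force": force on the tool from outside, world axes, zero at the start; "torque": the same for the moment, N m; "gripper_width": finger opening in mm.
Only numpy, scipy, OpenCV 4.12 (cv2) and the standard library are available. Lean on these libraries where they do the work, as an engineer would, in place of code of your own. Each camera call takes 0.05 s, during which the arm holds its last target.

## Working session

There is one attempt and no reset: what is moved stays moved. The work goes in short steps, Python scripts to look and compute and a shell command to move; the robot and the scene stay as the last step left them, time stands still between calls to the robot, and variables do not carry over. Pictures are saved under pics/ and viewed, and the job is handed in when it is done.

```bash
ls; mkdir -p pics; python3 - <<'E'
from workcell import readout, optics, env
import cv2,numpy as np
print(readout.state())
for n in("side","top"):
    p,d=optics.grab_frame(n); cv2.imwrite(f"pics/{n}0.png",p[:,:,::-1]); np.save(f"pics/{n}0.npy",d); np.save(f"pics/{n}0c.npy",p)
    print(n,optics.camera_params(n), (d>0).mean())
E
```

```text
pics
{'time_s': 0.0, 'qpos': array([ 6.25104982e+01,  1.83501400e+01,  8.97049201e+01, -3.70533911e-03,
        7.20416647e+01, -1.14607792e+00]), 'qvel': array([ 0.03668872,  0.00514222, -0.02878233, -0.0055892 , -0.05537446,
        0.1402306 ]), 'effort': array([-9.18880323e-04, -4.12445748e+01, -2.31980091e+01,  7.26771913e-02,
        4.55685973e-02, -1.54799482e-04]), 'ee_pos': array([254.96283635, 514.86946118, 227.14535622]), 'ee_rot': array([ -89.06018652,   89.9032111 , -115.40246502]), 'force': array([ 0.97121787, -0.86210842, -0.32536228]), 'torque': array([-0.02402149, -0.05510987,  0.01617791]), 'gripper_width': 91.3195996304076}
side {'mtx': array([[539.5505574 ,   0.        , 319.95766492],
       [  0.        , 539.5505574 , 237.51228151],
       [  0.        ,   0.        ,   1.        ]]), 'k1': -0.04277670076755462, 'R': array([[-0.83393578, -0.55176284, -0.01043516],
       [-0.365587  ,  0.56651624, -0.73851573],
       [ 0.41339723, -0.61205973, -0.67415548]]), 't': array([ 377.58689605,  320.47259222, 1581.42442786])} 0.990205078125
top {'mtx': array([[491.91685042,   0.        , 330.72140464],
       [  0.        , 491.91685042, 235.83350488],
       [  0.        ,   0.        ,   1.        ]]), 'k1': -0.08357490527651612, 'R': array([[ 0.01599856, -0.99973835, -0.01634866],
       [-0.99764121, -0.01486912, -0.06701444],
       [ 0.06675382,  0.01738223, -0.99761806]]), 't': array([ -19.79792175,  483.34164903, 1320.96085995])} 0.99607421875
```

View pics/side0.png

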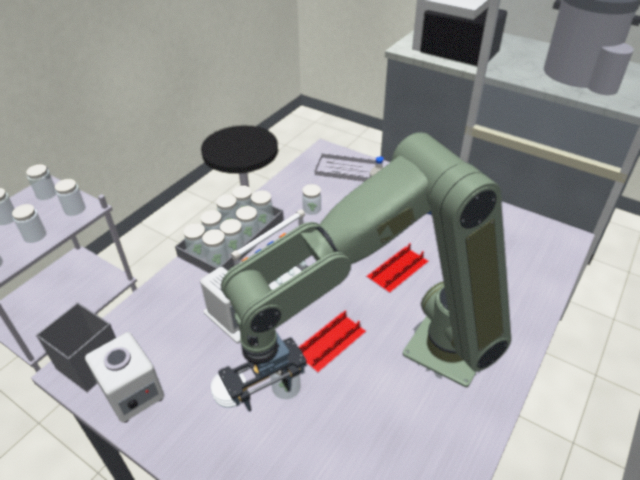

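View pics/top0.png

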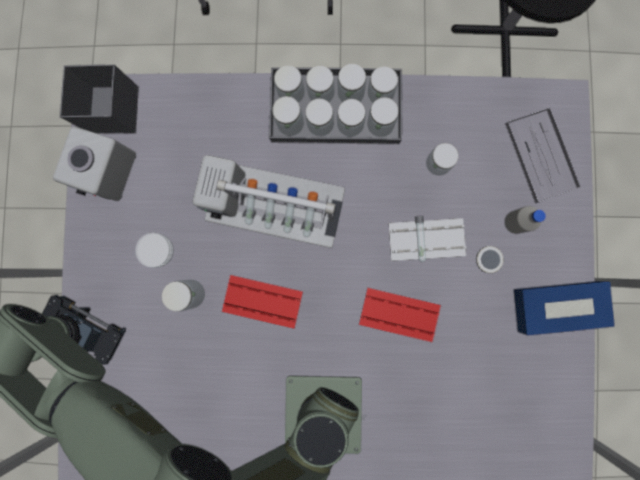

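```bash
cat > h.py <<'E'
from workcell import readout, optics
import cv2,numpy as np
def ray(n,uv):
    c=optics.camera_params(n); uv=np.asarray(uv,float).reshape(-1,1,2)
    s=cv2.undistortPoints(uv,c["mtx"],np.array([c["k1"],0,0,0.])).reshape(-1,2)
    d=np.c_[s,np.ones(len(s))]@c["R"]; o=-c["R"].T@c["t"]; return o,d
def onz(n,uv,z):
    o,d=ray(n,uv); return o+d*((z-o[2])/d[:,2])[:,None]
def ond(n,uv,dep):
    o,d=ray(n,uv); return o+d*np.asarray(dep,float).reshape(-1,1)
def proj(n,X):
    c=optics.camera_params(n); X=np.asarray(X,float).reshape(-1,3)
    return cv2.projectPoints(X,cv2.Rodrigues(c["R"])[0],c["t"],c["mtx"],np.array([c["k1"],0,0,0.]))[0].reshape(-1,2)
E
python3 - <<'E'
from h import *
p=cv2.imread("pics/top0.png")
a=cv2.resize(p[140:260,180:360],None,fx=4.4,fy=4.4,interpolation=cv2.INTER_CUBIC); cv2.imwrite("pics/topA.png",a)
b=cv2.resize(p[200:280,375:485],None,fx=7,fy=7,interpolation=cv2.INTER_CUBIC); cv2.imwrite("pics/topB.png",b)
hsv=cv2.cvtColor(p,cv2.COLOR_BGR2HSV)
d=np.load("pics/top0.npy")
for nm,lo,hi in(("or",(5,120,120),(18,255,255)),("bl",(100,120,80),(125,255,255))):
    m=cv2.inRange(hsv,lo,hi); n,l,s,c=cv2.connectedComponentsWithStats(m)
    for i in range(1,n):
        if s[i,4]>15: print(nm,s[i],c[i],np.median(d[l==i]),ond("top",c[i],np.median(d[l==i])).round(1))
E
```

```text
or [248 180   9   8  61] [251.96721311 183.21311475] 1177.1448 [[595.9 175.8 187.1]]
or [308 192   9   9  66] [312.31818182 195.86363636] 1172.4246 [[567.   30.1 187.4]]
bl [268 184   9   8  57] [271.98245614 187.36842105] 1175.8706 [[586.4 127.3 186.9]]
bl [288 188   9   8  59] [292.15254237 191.57627119] 1173.7429 [[576.7  78.5 187.5]]
bl [533 210  12  12 114] [538.57894737 215.51754386] 1179.4661 [[ 530.5 -520.4  168.3]]
bl [ 523  282   90   53 2998] [567.14576384 307.43095397] 1256.7567 [[ 301.5 -634.    73.5]]
```

View pics/topA.png

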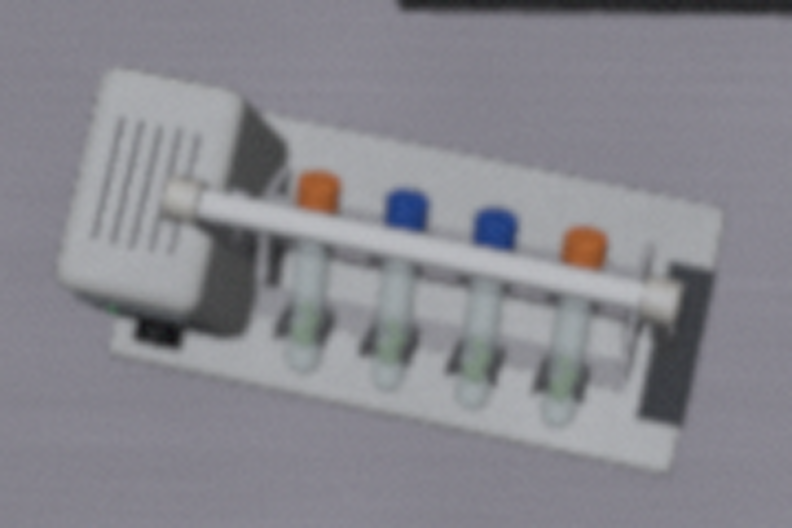

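View pics/topB.png

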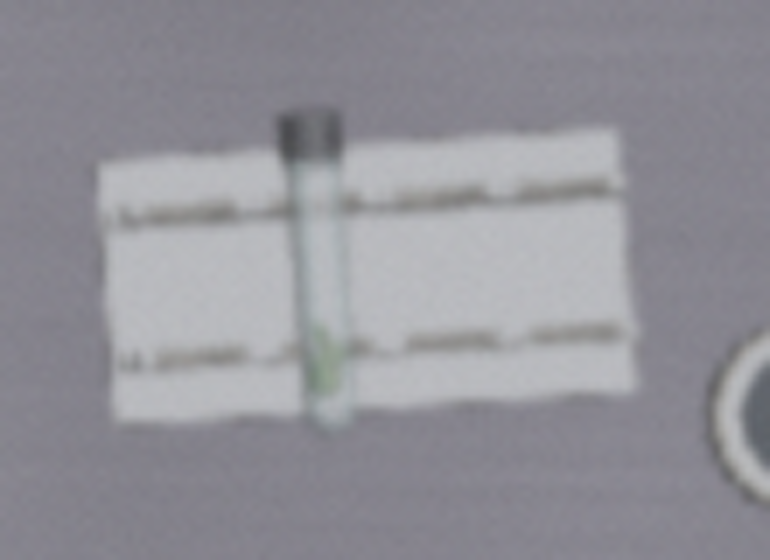

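```bash
python3 - <<'E'
from h import *
from scipy.spatial.transform import Rotation as Rn
s=readout.state(); R=Rn.from_euler('xyz',s['ee_rot'],degrees=True).as_matrix(); print(R.round(3))
p=cv2.imread("pics/top0.png"); d=np.load("pics/top0.npy")
v,u=np.mgrid[0:480,0:640]; P=ond("top",np.c_[u.ravel(),v.ravel()],d.ravel()).reshape(480,640,3); np.save("pics/P0.npy",P)
# lamp: z high in rotator region
m=np.zeros((480,640),bool); m[140:260,190:360]=1
L=m&(P[:,:,2]>235)&(P[:,:,2]<300)
Q=P[L]; print("lamp n",len(Q),np.percentile(Q[:,2],[5,50,95]))
uv=np.c_[u[L],v[L]]
X=onz("top",uv,Q[:,2].mean()); c=X.mean(0); U=np.linalg.svd(X-c)[2][0]; t=(X-c)@U
print("c",c,"dir",U,"ext",t.min(),t.max(), "mid",c+U*(t.min()+t.max())/2)
# rack top view mask: white
hsv=cv2.cvtColor(p,cv2.COLOR_BGR2HSV)
for (x,y) in[(154,250),(178,296),(445,157),(527,219),(490,260),(427,240),(340,220),(215,190)]:
    print((x,y),hsv[y,x],P[y,x].round(0))
w=((hsv[:,:,1]<20)&(hsv[:,:,2]>165)).astype(np.uint8)
w[:200]=0;w[290:]=0;w[:,:370]=0;w[:,470:]=0
w=cv2.morphologyEx(w,cv2.MORPH_CLOSE,np.ones((7,7)))
cs,_=cv2.findContours(w,0,2); k=max(cs,key=cv2.contourArea); r=cv2.minAreaRect(k); b=cv2.boxPoints(r); print(r,b)
W=onz("top",b,4); print(W.round(1),W.mean(0),np.linalg.norm(W-np.roll(W,1,0),axis=1))
E
```

```text
[[-0.001  0.444  0.896]
 [-0.001  0.896 -0.444]
 [-1.    -0.002  0.   ]]
lamp n 899 [259.2893038  264.65582632 269.39698169]
c [553.7048634  108.56949264 264.51434932] dir [-1.90793352e-01 -9.81630224e-01 -1.01723565e-27] ext -134.91167812846902 132.88958377246723 mid [553.89776448 109.56196711 264.51434932]
(154, 250) [108   7 189] [436. 464.  45.]
(178, 296) [ 60   1 186] [319. 366. 127.]
(445, 157) [105   8 190] [ 689. -308.   91.]
(527, 219) [ 30   7 109] [ 526. -506.  130.]
(490, 260) [110  28 110] [ 424. -447.   14.]
(427, 240) [113   5 190] [ 477. -276.    4.]
(340, 220) [129  18 138] [529. -37.  -2.]
(215, 190) [105  11 143] [581. 269. 172.]
((427.1549377441406, 239.32301330566406), (38.71406173706055, 74.7673568725586), 86.18592071533203) [[388.56647 222.49557]
 [463.1682  217.52213]
 [465.7434  256.15045]
 [391.14166 261.1239 ]]
[[ 523.5 -170.4    4. ]
 [ 540.4 -376.1    4. ]
 [ 434.1 -383.     4. ]
 [ 417.6 -178.3    4. ]] [ 478.8952726  -276.95233527    4.        ] [106.13309119 206.48125408 106.48850226 205.42988248]
```

```bash
python3 -m creep '[{"translation":[0,-1,3.5],"delta_rot":[0,0,0.05]},{"translation":[0,-1,3.5],"delta_rot":[0,0,0.05]},{"translation":[0.5,-2,3],"delta_rot":[0,0,0.05]},{"translation":[0.5,-3,2],"delta_rot":[0,0,0.05]},{"translation":[0.5,-3.5,1],"delta_rot":[0,0,0.07]}]' -0.15
python3 -m creep '[{"translation":[0.6,-4,0],"delta_rot":[0,0,0]},{"translation":[0.6,-4,0],"delta_rot":[0,0,0]},{"translation":[0.6,-4,0],"delta_rot":[0,0,0]},{"translation":[0.6,-4,0],"delta_rot":[0,0,0]},{"translation":[0.6,-4,0],"delta_rot":[0,0,0]}]'
python3 -m creep '[{"translation":[0.6,-4,0],"delta_rot":[0,0,0]},{"translation":[0.6,-4,0],"delta_rot":[0,0,0]},{"translation":[0.6,-4,0],"delta_rot":[0,0,0]},{"translation":[0.6,-4,0],"delta_rot":[0,0,0]},{"translation":[0.6,-4,0],"delta_rot":[0,0,0]}]'
```

```text
time_s: 0.52
ee_pos: [270.7, 410.8, 360.4]
ee_rot: [66.8, 89.7, 56.2]
force: [1.5, -0.6, 0.4]
gripper_width: 61.1
time_s: 0.93
ee_pos: [299.6, 208.4, 357.7]
ee_rot: [-95.5, 90.0, -106.3]
force: [1.2, -0.8, 0.2]
gripper_width: 39.0
time_s: 1.35
ee_pos: [329.5, 8.5, 357.9]
ee_rot: [30.9, 90.0, 20.1]
force: [-0.1, 0.4, 0.1]
gripper_width: 39.0
```

```bash
python3 -m creep '[{"translation":[0.6,-4,0],"delta_rot":[0,0,0]},{"translation":[0.6,-4,0],"delta_rot":[0,0,0]},{"translation":[0.6,-4,0],"delta_rot":[0,0,0]},{"translation":[0.6,-4,0],"delta_rot":[0,0,0]},{"translation":[0.6,-3,0],"delta_rot":[0,0,0]}]'
python3 - <<'E'
from h import *
print(readout.state())
for n in("side","top"):
    p,d=optics.grab_frame(n); cv2.imwrite(f"pics/{n}1.png",p[:,:,::-1]); np.save(f"pics/{n}1.npy",d)
p=cv2.imread("pics/side1.png")
x=proj("side",[539,112,148])[0].astype(int);print(x)
cv2.imwrite("pics/sideA.png",cv2.resize(p[x[1]-70:x[1]+70,x[0]-90:x[0]+90],None,fx=4.4,fy=4.2,interpolation=2))
E
```

```text
time_s: 1.77
ee_pos: [359.6, -182.6, 357.6]
ee_rot: [-130.4, 90.0, -141.4]
force: [1.0, 0.5, 0.2]
gripper_width: 38.6
{'time_s': 1.7667, 'qpos': array([-2.85303075e+01, -1.08036362e+00,  9.48688525e+01, -3.21645712e-02,
        8.62250522e+01, -1.07520258e+02]), 'qvel': array([-40.47765312,  21.12695463, -20.11289739,   1.47172379,
        -0.59424501, -39.85367026]), 'effort': array([  2.22628802, -26.11558557, -23.60704243,  -0.34194818,
         0.15329263,   0.39883026]), 'ee_pos': array([ 359.63456508, -182.62757725,  357.6353029 ]), 'ee_rot': array([-130.39673356,   89.96516584, -141.40466189]), 'force': array([0.9625599 , 0.518332  , 0.16738953]), 'torque': array([0.03269431, 0.01866313, 0.04472808]), 'gripper_width': 38.579132298911105}
[275 263]
```

View pics/sideA.png

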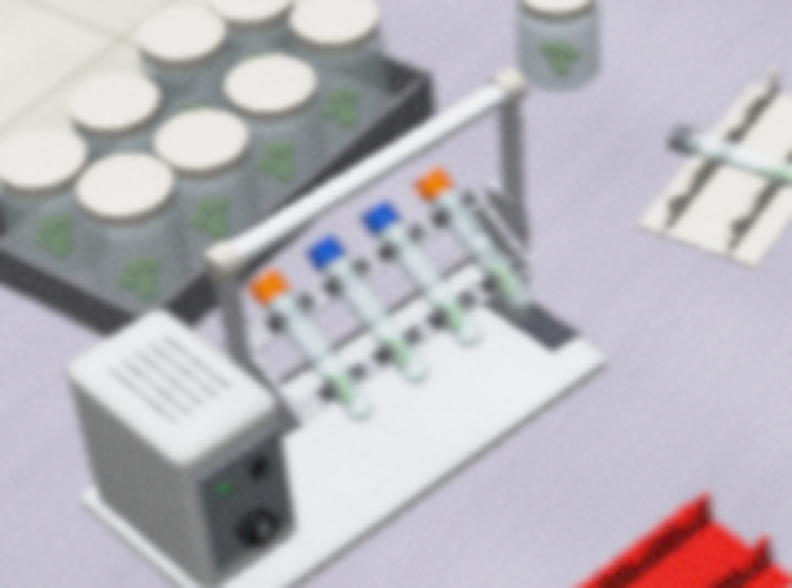

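View pics/side1.png

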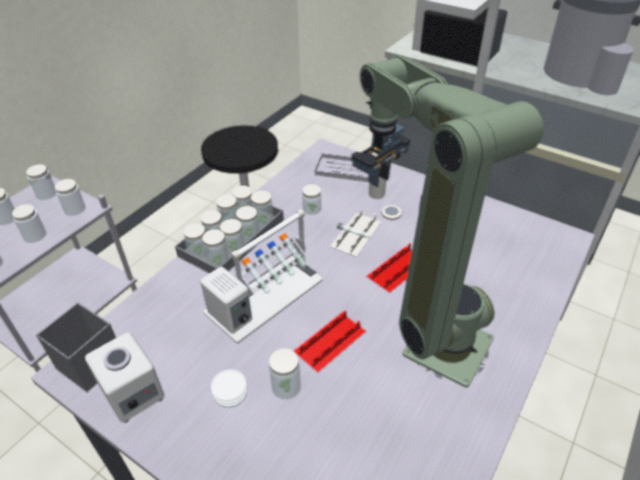

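```bash
python3 - <<'E'
from h import *
ps=cv2.imread("pics/side1.png");pt=cv2.imread("pics/top1.png")
def caps(p,roi):
    hsv=cv2.cvtColor(p,cv2.COLOR_BGR2HSV);out=[]
    for lo,hi in(((5,100,110),(20,255,255)),((100,110,80),(125,255,255))):
        m=cv2.inRange(hsv,lo,hi); n,l,s,c=cv2.connectedComponentsWithStats(m)
        out+=[(tuple(c[i]),s[i].tolist()) for i in range(1,n) if s[i,4]>15 and roi[0]<c[i][0]<roi[1] and roi[2]<c[i][1]<roi[3]]
    return sorted(out)
cs=caps(ps,(180,340,200,330)); ct=caps(pt,(190,360,140,260))
psi=-np.arctan2(.1908,.9816); xh=np.array([np.cos(psi),np.sin(psi),0]); y=np.array([-xh[1],xh[0],0]); ez=np.array([0,0,1.])
a=np.radians(35); xc=xh*np.cos(a)+ez*np.sin(a); zc=-xh*np.sin(a)+ez*np.cos(a)
L=np.array([553.9,109.6,258.]); O=L-110*ez-15*xh; print("O",O)
for (s,bs),(t,bt),st in zip(cs,ct,(75,25,-25,-75)):
    C=O+st*y+53*xc
    print(st,"side",np.round(s,1),"pred",proj("side",C)[0].round(1),bs[4],"top",np.round(t,1),"pred",proj("top",C)[0].round(1))
    o1,d1=ray("side",s);o2,d2=ray("top",t);A=np.c_[d1[0],-d2[0]];k=np.linalg.lstsq(A,o2-o1,rcond=None)[0]
    X1=o1+k[0]*d1[0];X2=o2+k[1]*d2[0];print("   tri",((X1+X2)/2).round(1),"gap",np.linalg.norm(X1-X2).round(1),"pred",C.round(1))
# lamp ends in the side view
for st in(-116,116): print("lampend",proj("side",L+st*y),proj("top",L+st*y))
# draw model overlay lines for a check (points only)
for n,p in(("side",ps),("top",pt)):
    q=cv2.resize(p,None,fx=4,fy=4,interpolation=2)
    for X in[O+st*y+k*xc for st in(75,25,-25,-75) for k in(62,-62,44)]+[L+116*y,L-116*y,L]+[O+sy*125*y for sy in(1,-1)]:
        c=proj(n,X)[0]*4+1.5; cv2.circle(q,tuple(c.astype(int)),3,(255,0,255),-1)
    c=(proj(n,O)[0]*4).astype(int); cv2.imwrite(f"pics/ov_{n}.png",q[c[1]-260:c[1]+260,c[0]-390:c[0]+390])
E
```

```text
O [539.17558182 112.46208128 148.        ]
75 side [245.5 260.7] pred [245.9 261.6] 41 top [252.  183.1] pred [251.8 183.7]
   tri [597.6 177.1 180.6] gap 0.8 pred [596.1 177.8 178.4]
25 side [258.5 252.6] pred [258.7 253.2] 30 top [272.  187.3] pred [271.9 187.9]
   tri [587.7 128.1 179.9] gap 0.0 pred [586.6 128.7 178.4]
-25 side [271.  244.3] pred [271.1 245. ] 31 top [292.2 191.6] pred [292.1 192. ]
   tri [577.8  79.1 180.3] gap 0.0 pred [577.   79.6 178.4]
-75 side [283.  236.3] pred [283.2 237.1] 34 top [312.4 195.9] pred [312.3 196.2]
   tri [567.9  30.4 181.1] gap 0.3 pred [567.5  30.6 178.4]
lampend [[298.04386222 215.37320921]] [[325.6915213  207.01770362]]
lampend [[238.23087633 253.92462326]] [[225.26542162 186.27512798]]
```

View pics/ov_side.png

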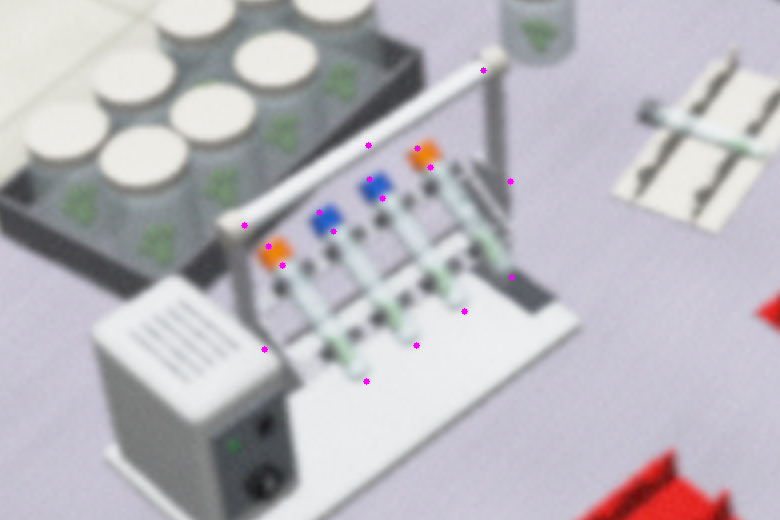

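View pics/ov_top.png

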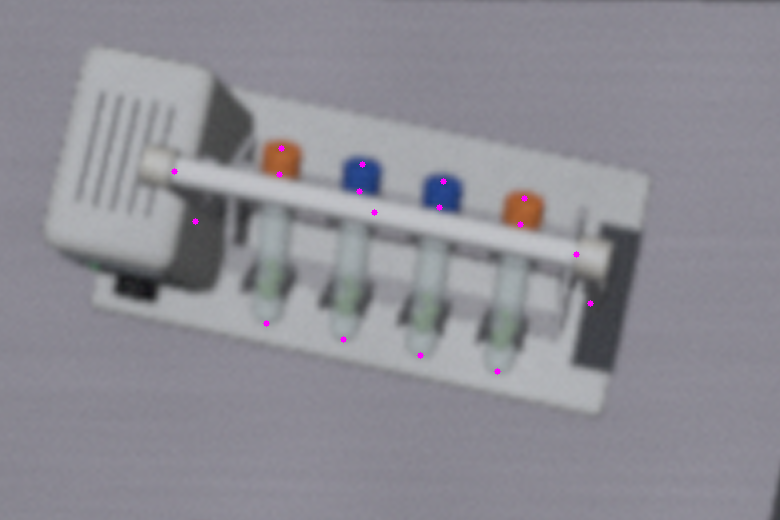

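```bash
python3 -m creep '[{"translation":[0.8,3.3,0],"delta_rot":[-0.02,-0.103,0]},{"translation":[0.8,3.3,0],"delta_rot":[-0.02,-0.103,0]},{"translation":[0.8,3.3,0],"delta_rot":[-0.02,-0.103,0]},{"translation":[0.8,3.3,0],"delta_rot":[-0.02,-0.103,0]},{"translation":[0.8,3.3,0],"delta_rot":[-0.02,-0.103,0]}]'
python3 -m creep '[{"translation":[0.8,3.3,0],"delta_rot":[-0.02,-0.103,0]},{"translation":[0.8,3.3,-2],"delta_rot":[-0.02,-0.103,0]},{"translation":[0,0,-2],"delta_rot":[0,0,0]},{"translation":[0,0,0],"delta_rot":[0,0,0]}]'
cat > st.py <<'E'
from h import *
from scipy.spatial.transform import Rotation as Rn
psi=-np.arctan2(.1908,.9816); xh=np.array([np.cos(psi),np.sin(psi),0]); y=np.array([-xh[1],xh[0],0]); ez=np.array([0,0,1.])
a=np.radians(35); xc=xh*np.cos(a)+ez*np.sin(a); zc=-xh*np.sin(a)+ez*np.cos(a)
O=np.array([540,112,149.5])
C=np.c_[xc,y,zc]
def Rd(th,yv):  # tool pitched th deg from down towards xh, jaws along yv
    x_=np.array([yv[1],-yv[0],0]); t=np.radians(th); d=x_*np.sin(t)-ez*np.cos(t); return np.c_[d,yv,np.cross(d,yv)]
def info(Rt=None,T=None):
    s=readout.state(); p=s['ee_pos']; R=Rn.from_euler('xyz',s['ee_rot'],degrees=True).as_matrix()
    print("t",s['time_s'],"p",p.round(1),"toolx",R[:,0].round(3),"tooly",R[:,1].round(3),"F",s['force'].round(1),"w",s['gripper_width'].round(1),"q",s['qpos'].round(0))
    print("grasp pt in clip",((p-5*R[:,0]-O)@C).round(1))
    if Rt is not None: print("rotvec needed",Rn.from_matrix(Rt@R.T).as_rotvec().round(4))
    if T is not None: print("move cm",((T-p)/10).round(2))
    return p,R
E
python3 - <<'E'
from st import *
R=Rd(42,y); print((O-75*y+5*R[:,0]).round(1))
info(R, O-75*y+5*R[:,0]+100*zc)
E
```

```text
time_s: 2.28
ee_pos: [399.3, -14.0, 358.5]
ee_rot: [0.2, 59.7, -10.8]
force: [-0.1, -1.0, -1.0]
gripper_width: 38.4
time_s: 2.62
ee_pos: [406.9, 24.8, 320.6]
ee_rot: [-1.4, 53.1, -12.5]
force: [-0.8, -0.6, -0.1]
gripper_width: 38.3
[529.   37.7 145.8]Traceback (most recent call last):
  File "<stdin>", line 3, in <module>
  File "st.py", line 11, in info
    print("t",s['time_s'],"p",p.round(1),"toolx",R[:,0].round(3),"tooly",R[:,1].round(3),"F",s['force'].round(1),"w",s['gripper_width'].round(1),"q",s['qpos'].round(0))
                                                                                                                     ^^^^^^^^^^^^^^^^^^^^^^^^
AttributeError: 'float' object has no attribute 'round'
```

```bash
sed -i "s/s\['gripper_width'\].round(1)/round(s['gripper_width'],1)/" st.py
python3 - <<'E'
from st import *
R=Rd(42,y)
info(R, O-75*y+5*R[:,0]+100*zc)
E
```

```text
t 2.6167 p [406.9  24.8 320.6] toolx [ 0.586 -0.13  -0.8  ] tooly [ 0.196  0.98  -0.015] F [-0.8 -0.6 -0.1] w 38.3 q [ 14. -17. 121. -23.  44. -53.]
grasp pt in clip [   4.6 -110.9  210.5]
rotvec needed [-0.0025 -0.0907  0.0062]
move cm [ 6.57  2.39 -9.29]
```

```bash
python3 -m creep '[{"translation":[1.6,0.6,-2.3],"delta_rot":[0,-0.045,0]},{"translation":[1.6,0.6,-2.3],"delta_rot":[0,-0.045,0.006]},{"translation":[1.6,0.6,-2.3],"delta_rot":[0,0,0]},{"translation":[1.7,0.6,-2.3],"delta_rot":[0,0,0]},{"translation":[0,0,0],"delta_rot":[0,0,0]}]'
python3 - <<'E'
from st import *
R=Rd(42,y)
info(R, O-75*y+5*R[:,0]+40*zc)
for n in("side","top"):
    p,d=optics.grab_frame(n); cv2.imwrite(f"pics/{n}2.png",p[:,:,::-1])
    c=proj(n,O-75*y+50*zc)[0].astype(int); cv2.imwrite(f"pics/{n}2c.png",cv2.resize(p[c[1]-60:c[1]+60,c[0]-60:c[0]+60,::-1],None,fx=4.8,fy=4.8,interpolation=2))
E
```

```text
time_s: 3.03
ee_pos: [476.0, 46.6, 229.6]
ee_rot: [0.2, 48.0, -11.2]
force: [-0.5, 0.1, 0.7]
gripper_width: 38.8
t 3.0333 p [476.   46.6 229.6] toolx [ 0.657 -0.13  -0.743] tooly [0.197 0.98  0.002] F [-0.5  0.1  0.7] w 38.8 q [ 16.  -5. 130. -50.  24. -22.]
grasp pt in clip [  4.1 -76.4  99.5]
rotvec needed [-0.0022  0.0011  0.0063]
move cm [ 3.05 -0.45 -5.11]
```

View pics/side2c.png

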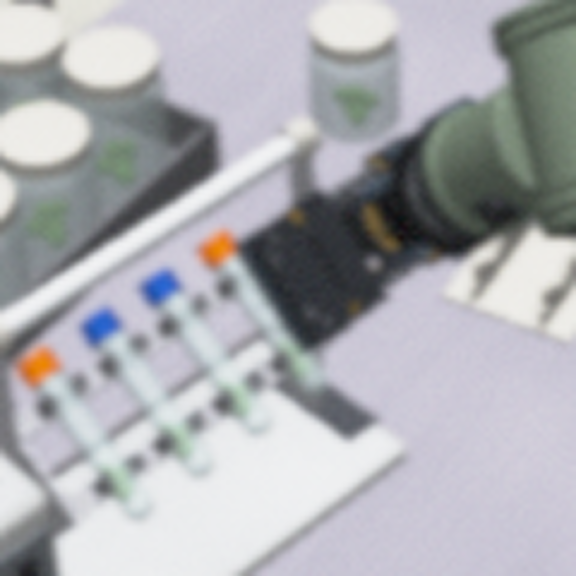

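View pics/top2c.png

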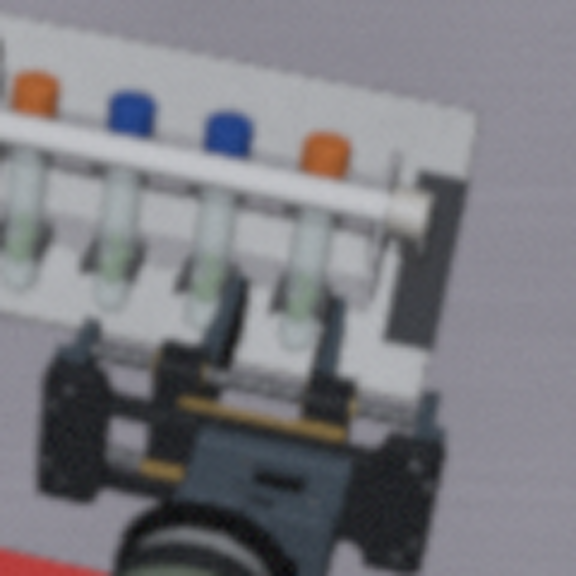

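```bash
python3 -m creep '[{"translation":[1,-0.1,-1.7],"delta_rot":[0,0,0.003]},{"translation":[1,-0.2,-1.7],"delta_rot":[0,0,0.003]},{"translation":[1,-0.1,-1.7],"delta_rot":[0,0,0]},{"translation":[0,0,0],"delta_rot":[0,0,0]}]'
python3 - <<'E'
from st import *
R=Rd(42,y)
p,Rr=info(R, O-75*y+5*R[:,0])
for n in("side","top"):
    q,d=optics.grab_frame(n); cv2.imwrite(f"pics/{n}3.png",q[:,:,::-1])
    c=proj(n,O-75*y+30*zc)[0].astype(int); g=cv2.resize(q[c[1]-40:c[1]+40,c[0]-40:c[0]+40,::-1],None,fx=7,fy=7,interpolation=2)
    for X in [p+14*Rr[:,0]+sg*19.3*Rr[:,1]-8*Rr[:,2] for sg in(-1,1)]:
        k=(proj(n,X)[0]-c+40)*7+3; cv2.circle(g,tuple(k.astype(int)),3,(255,0,255),-1)
    cv2.imwrite(f"pics/{n}3c.png",g)
E
```

```text
time_s: 3.47
ee_pos: [506.1, 41.7, 182.2]
ee_rot: [0.3, 47.6, -10.8]
force: [0.2, -0.2, 0.0]
gripper_width: 38.8
t 3.4667 p [506.1  41.7 182.2] toolx [ 0.662 -0.126 -0.739] tooly [0.192 0.981 0.004] F [ 0.2 -0.2  0. ] w 38.8 q [ 14.   3. 132. -72.  17.  -0.]
grasp pt in clip [  1.8 -75.5  43.1]
rotvec needed [-0.0026  0.0075  0.001 ]
move cm [ 2.29 -0.4  -3.64]
```

View pics/side3c.png

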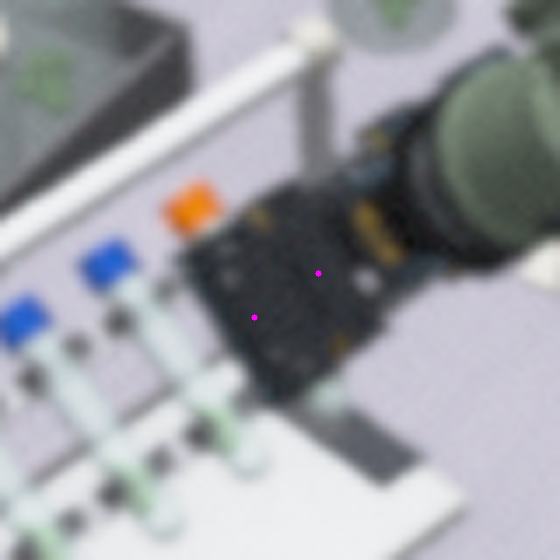

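View pics/top3c.png

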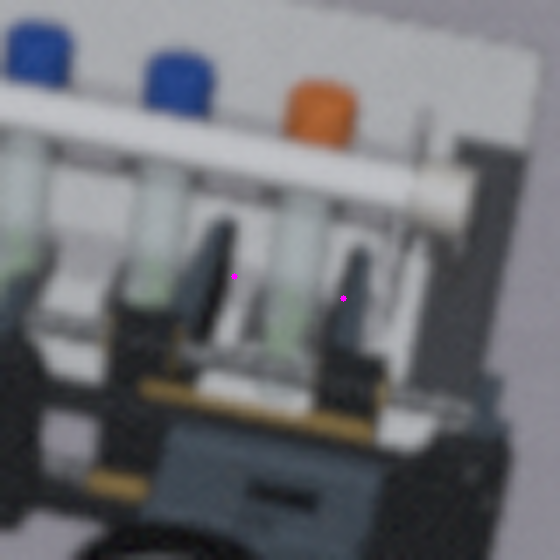

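```bash
python3 - <<'E'
from st import *
from scipy.optimize import least_squares
c=(proj("top",[539.17558182,112.46208128,148.])[0]*4).astype(int); off=c-np.array([390,260])
b=np.array([[650,178],[603,412],[95,300]])
W=onz("top",(b+off-1.5)/4,22); print("base corners",W.round(1), np.linalg.norm(W[0]-W[1]),np.linalg.norm(W[2]-W[1]))
ctr=(W[0]+W[2])/2; print("base ctr rel O along xh",(ctr-O)@xh,(ctr-O)@y)
s=readout.state()
print(s['qpos'].round(2),s['ee_pos'])
data=[((62.51,18.35,89.705),(254.96,514.87,227.15),(-.001,-.001,-1)),((-28.53,-1.08,94.87),(359.63,-182.63,357.64),(0,0,-1)),((14,-17,121),(406.9,24.8,320.6),(.586,-.13,-.8)),((16,-5,130),(476,46.6,229.6),(.657,-.13,-.743))]
R=Rn.from_euler('xyz',s['ee_rot'],degrees=True).as_matrix()
data.append((s['qpos'][:3],s['ee_pos'],R[:,0]))
def f(v):
    h,a,L1,L2,e,L3=v;o=[]
    for q,p,d in data:
        q1,q2,q3=np.radians(q); w=np.array(p)-L3*np.array(d)
        r=a+L1*np.sin(q2)+L2*np.sin(q2+q3)+e*np.cos(q2+q3); z=h+L1*np.cos(q2)+L2*np.cos(q2+q3)-e*np.sin(q2+q3)
        o+=[*(w-[r*np.cos(q1),r*np.sin(q1),z])]
    return np.array(o)
r=least_squares(f,[300,0,400,400,0,250]); print(r.x.round(1)); print(r.fun.round(1))
np.save("pics/kin.npy",r.x)
E
```

```text
base corners [[614.7 -46.9  22. ]
 [454.7 -17.4  22. ]
 [526.  331.7  22. ]] 162.67394384274525 356.24514801070444
base ctr rel O along xh 23.984097008042582 35.64501172067133
[ 13.6    2.32 132.23 -71.48  17.06  -0.42] [505.8558033   42.1389256  184.01185923]
[116.4  27.3 553.8 391.1   2.  286.7]
[-9.2  7.  -5.   2.1 11.7  2.2  1.8  3.   0.6  0.9  1.7  0.6 -2.4  1.3
  1.5]
```

```bash
cat > ik.py <<'E'
from st import *
from scipy.optimize import least_squares
K=np.load("pics/kin.npy")
def ik(p,d):
    h,a,L1,L2,e,L3=K; w=np.array(p)-L3*np.array(d); q1=np.arctan2(w[1],w[0]); r=np.hypot(w[0],w[1])
    g=lambda v:[a+L1*np.sin(v[0])+L2*np.sin(v[0]+v[1])+e*np.cos(v[0]+v[1])-r,h+L1*np.cos(v[0])+L2*np.cos(v[0]+v[1])-e*np.sin(v[0]+v[1])-w[2]]
    s=least_squares(g,np.radians([5,120])).x; A=s.sum()
    c1=np.array([np.cos(q1),np.sin(q1),0]); f=c1*np.sin(A)+ez*np.cos(A); u=c1*np.cos(A)-ez*np.sin(A); l=np.array([-np.sin(q1),np.cos(q1),0])
    return np.degrees([q1,s[0],s[1],np.arctan2(d@l,d@u),np.arccos(np.clip(d@f,-1,1))]).round(1)
E
python3 - <<'E'
from ik import *
s=readout.state(); R=Rn.from_euler('xyz',s['ee_rot'],degrees=True).as_matrix()
print(ik(s['ee_pos'],R[:,0]),s['qpos'].round(1))
for st in(-75,75):
  for th in(42,38,35,32,30):
    for up in (100,43,20,0):
        R=Rd(th,y); print(st,th,up,ik(O+st*y+up*zc+5*R[:,0],R[:,0]))
E
```

```text
[ 13.9   2.  132.3 -70.6  17.4] [ 13.6   2.3 132.2 -71.5  17.1  -0.4]
-75 42 100 [ 16.7  -5.1 130.3 -49.5  24.1]
-75 42 43 [ 14.    2.2 132.3 -69.7  17.6]
-75 42 20 [ 13.1   5.3 132.8 -81.4  16. ]
-75 42 0 [ 12.3   8.1 133.1 -92.6  15.4]
-75 38 100 [ 15.4  -4.5 127.6 -37.3  26.9]
-75 38 43 [ 13.    2.4 129.6 -50.   19.1]
-75 38 20 [ 12.1   5.3 130.1 -58.1  16.5]
-75 38 0 [ 11.4   7.9 130.3 -67.   14.7]
-75 35 100 [ 14.5  -4.  125.6 -30.   29.5]
-75 35 43 [ 12.2   2.7 127.5 -38.3  21.3]
-75 35 20 [ 11.3   5.5 128.  -43.7  18.4]
-75 35 0 [ 10.7   8.1 128.3 -49.7  16.1]
-75 32 100 [ 13.6  -3.3 123.6 -24.2  32.5]
-75 32 43 [ 11.4   3.2 125.5 -29.5  24.2]
-75 32 20 [ 10.6   5.9 125.9 -32.8  21.1]
-75 32 0 [ 10.    8.4 126.2 -36.4  18.6]
-75 30 100 [ 13.   -2.8 122.3 -21.   34.5]
-75 30 43 [ 10.9   3.5 124.1 -24.9  26.3]
-75 30 20 [ 10.2   6.2 124.6 -27.2  23.3]
-75 30 0 [  9.6   8.6 124.8 -29.8  20.7]
75 42 100 [ 36.6   4.6 120.7 -55.   37.1]
75 42 43 [ 33.3  10.4 122.4 -64.7  31.1]
75 42 20 [ 32.   12.8 122.8 -69.6  29.1]
75 42 0 [ 31.   15.  123.  -74.2  27.7]
75 38 100 [ 35.    4.8 118.2 -46.   38. ]
75 38 43 [ 31.8  10.3 120.  -53.5  31.4]
75 38 20 [ 30.7  12.7 120.4 -57.4  29. ]
75 38 0 [ 29.7  14.8 120.6 -61.3  27.2]
75 35 100 [ 33.8   5.  116.4 -39.7  39.2]
75 35 43 [ 30.8  10.5 118.1 -45.6  32.3]
75 35 20 [ 29.6  12.8 118.5 -48.7  29.8]
75 35 0 [ 28.7  14.9 118.8 -51.8  27.8]
75 32 100 [ 32.6   5.4 114.6 -34.   40.9]
75 32 43 [ 29.7  10.7 116.2 -38.4  33.8]
75 32 20 [ 28.6  13.  116.7 -40.7  31.2]
75 32 0 [ 27.7  15.  116.9 -43.   29. ]
75 30 100 [ 31.8   5.7 113.3 -30.4  42.1]
75 30 43 [ 29.   11.  115.  -34.   35.1]
75 30 20 [ 27.9  13.2 115.4 -35.9  32.4]
75 30 0 [ 27.1  15.2 115.6 -37.8  30.2]
```

```bash
python3 -m creep '[{"translation":[-0.2,0,0],"delta_rot":[0.012,0.061,0]},{"translation":[-0.1,0,0],"delta_rot":[0.012,0.061,0]},{"translation":[0,0,0],"delta_rot":[0,0,0]}]'
python3 - <<'E'
from st import *
R=Rd(35,y)
p,Rr=info(R, O-75*y+5*R[:,0]-2*xc)
E
```

```text
time_s: 3.82
ee_pos: [505.6, 40.3, 186.0]
ee_rot: [0.3, 51.2, -11.2]
force: [1.3, 0.4, 0.4]
gripper_width: 39.0
t 3.8167 p [505.6  40.3 186. ] toolx [ 0.615 -0.122 -0.779] tooly [0.199 0.98  0.003] F [1.3 0.4 0.4] w 39.0 q [ 12.   2. 129. -51.  19. -22.]
grasp pt in clip [  4.1 -76.9  46.4]
rotvec needed [0.0095 0.0657 0.008 ]
move cm [ 2.13 -0.22 -4.18]
```

```bash
python3 -m creep '[{"translation":[-0.1,0.05,0],"delta_rot":[0.004,0.022,0.003]},{"translation":[-0.1,0.05,0],"delta_rot":[0.003,0.022,0.003]},{"translation":[-0.1,0.05,0],"delta_rot":[0.003,0.022,0.002]},{"translation":[0,0,0],"delta_rot":[0,0,0]}]'
python3 - <<'E'
from st import *
R=Rd(35,y)
p,Rr=info(R, O-75*y+5*R[:,0]-2*xc)
E
```

```text
time_s: 4.15
ee_pos: [501.9, 41.6, 184.8]
ee_rot: [-0.2, 55.1, -11.1]
force: [-0.1, 0.9, 0.3]
gripper_width: 38.4
t 4.15 p [501.9  41.6 184.8] toolx [ 0.562 -0.11  -0.82 ] tooly [ 0.19   0.982 -0.002] F [-0.1  0.9  0.3] w 38.4 q [ 11.   2. 127. -36.  22. -37.]
grasp pt in clip [  0.6 -76.4  47.6]
rotvec needed [ 0.0015 -0.0012 -0.0011]
move cm [ 2.5  -0.34 -4.05]
```

```bash
python3 -m creep '[{"translation":[0.5,-0.05,-0.8],"delta_rot":[0,0,0]},{"translation":[0.5,-0.05,-0.8],"delta_rot":[0,0,0]},{"translation":[0.5,-0.05,-0.8],"delta_rot":[0,0,0]},{"translation":[0,0,0],"delta_rot":[0,0,0]}]'
python3 - <<'E'
from st import *
R=Rd(35,y)
p,Rr=info(R, O-75*y+5*R[:,0]-2*xc)
for n in("top",):
    q,d=optics.grab_frame(n); cv2.imwrite(f"pics/{n}4.png",q[:,:,::-1])
    c=proj(n,O-75*y+30*zc)[0].astype(int); g=cv2.resize(q[c[1]-40:c[1]+40,c[0]-40:c[0]+40,::-1],None,fx=7,fy=7,interpolation=2)
    cv2.imwrite(f"pics/{n}4c.png",g)
E
```

```text
time_s: 4.48
ee_pos: [515.8, 39.8, 158.0]
ee_rot: [-0.4, 55.3, -11.2]
force: [0.2, -0.7, -0.8]
gripper_width: 38.4
t 4.4833 p [515.8  39.8 158. ] toolx [ 0.559 -0.111 -0.822] tooly [ 0.189  0.982 -0.004] F [ 0.2 -0.7 -0.8] w 38.4 q [ 11.   6. 128. -43.  18. -31.]
grasp pt in clip [ -3.3 -75.4  17.7]
rotvec needed [ 0.0032 -0.0057 -0.0018]
move cm [ 1.11 -0.17 -1.37]
```

View pics/top4c.png

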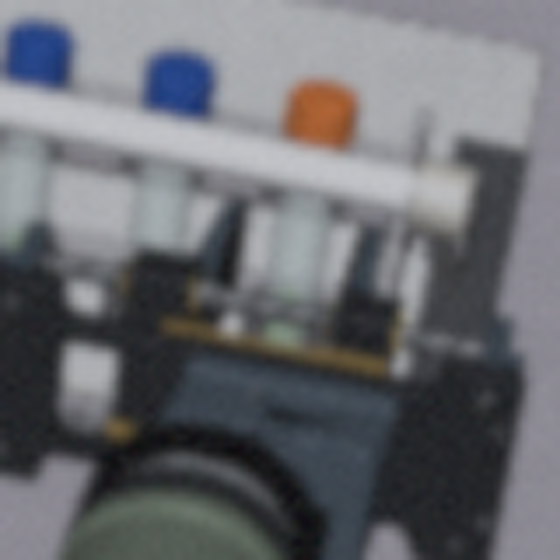

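```bash
python3 -m creep '[{"translation":[0.5,-0.05,-0.6],"delta_rot":[0,0,0]},{"translation":[0.6,-0.1,-0.75],"delta_rot":[0,0,0]},{"translation":[0,0,0],"delta_rot":[0,0,0]},{"translation":[0,0,0],"delta_rot":[0,0,0]}]'
python3 - <<'E'
from st import *
R=Rd(35,y)
p,Rr=info(R, O-75*y+5*R[:,0]-2*xc)
E
```

```text
time_s: 4.87
ee_pos: [526.9, 38.5, 145.4]
ee_rot: [-0.4, 55.3, -11.2]
force: [0.2, 0.3, 0.4]
gripper_width: 38.9
t 4.8667 p [526.9  38.5 145.4] toolx [ 0.559 -0.111 -0.822] tooly [ 0.189  0.982 -0.004] F [0.2 0.3 0.4] w 38.9 q [ 10.   8. 128. -47.  16. -26.]
grasp pt in clip [ -1.3 -74.6   1. ]
rotvec needed [ 0.0028 -0.005  -0.0019]
move cm [-0.   -0.03 -0.12]
```

Seated around the tube with no contact. Close with moderate force.

```bash
python3 -m creep '[{"translation":[0,0,0],"delta_rot":[0,0,0]},{"translation":[0,0,0],"delta_rot":[0,0,0]},{"translation":[0,0,0],"delta_rot":[0,0,0]},{"translation":[0,0,0],"delta_rot":[0,0,0]},{"translation":[0,0,0],"delta_rot":[0,0,0]}]' -1 30
python3 - <<'E'
from st import *
info()
E
```

```text
time_s: 5.28
ee_pos: [527.1, 38.5, 145.4]
ee_rot: [-0.4, 55.2, -11.2]
force: [-2.9, -0.4, 3.9]
gripper_width: 19.2
t 5.2833 p [527.1  38.5 145.4] toolx [ 0.559 -0.111 -0.822] tooly [ 0.189  0.982 -0.004] F [-2.9 -0.4  3.9] w 19.2 q [ 10.   8. 128. -47.  16. -26.]
grasp pt in clip [ -1.2 -74.6   0.9]
```

```bash
python3 -m creep '[{"translation":[-0.28,0.05,0.41],"delta_rot":[0,0,0]},{"translation":[-0.28,0.05,0.41],"delta_rot":[0,0,0]},{"translation":[-0.34,0.07,0.49],"delta_rot":[0,0,0]},{"translation":[-0.34,0.07,0.49],"delta_rot":[0,0,0]},{"translation":[-0.34,0.07,0.49],"delta_rot":[0,0,0]}]' - 35
python3 -m creep '[{"translation":[-0.34,0.07,0.49],"delta_rot":[0,0,0]},{"translation":[-0.4,0.08,0.57],"delta_rot":[0,0,0]},{"translation":[-0.4,0.08,0.57],"delta_rot":[0,0,0]},{"translation":[0,0,0],"delta_rot":[0,0,0]}]'
python3 - <<'E'
from st import *
info()
q,d=optics.grab_frame("side"); cv2.imwrite(f"pics/side5.png",q[:,:,::-1])
c=proj("side",O-75*y+30*zc)[0].astype(int); g=cv2.resize(q[c[1]-50:c[1]+50,c[0]-50:c[0]+50,::-1],None,fx=5.6,fy=5.6,interpolation=2)
cv2.imwrite(f"pics/side5c.png",g)
E
```

```text
time_s: 5.7
ee_pos: [511.0, 41.7, 168.2]
ee_rot: [-0.3, 55.3, -11.2]
force: [0.2, 0.5, -0.0]
gripper_width: 19.4
time_s: 6.03
ee_pos: [499.8, 44.2, 185.6]
ee_rot: [-0.3, 55.2, -11.1]
force: [0.6, -0.4, 0.7]
gripper_width: 19.2
t 6.0333 p [499.8  44.2 185.6] toolx [ 0.561 -0.11  -0.821] tooly [ 0.189  0.982 -0.003] F [ 0.6 -0.4  0.7] w 19.2 q [ 12.   2. 127. -36.  22. -37.]
grasp pt in clip [ -1.  -74.2  49.8]
```

View pics/side5c.png

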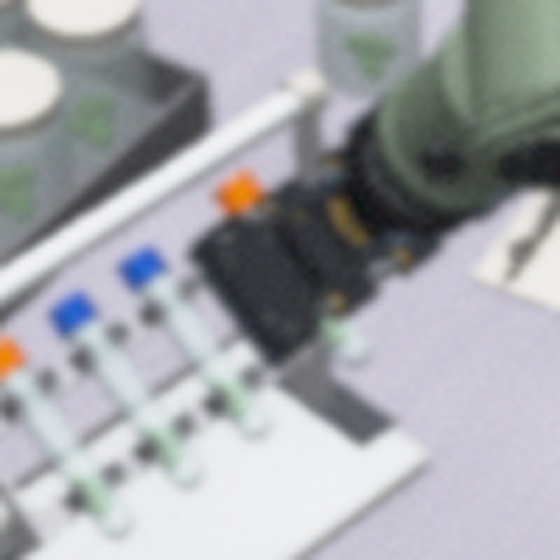

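```bash
python3 -m creep '[{"translation":[-2,0.4,1],"delta_rot":[0,0,0]},{"translation":[-2,0.4,1.5],"delta_rot":[0,0,0]},{"translation":[-2,0.4,2],"delta_rot":[0,0,0]},{"translation":[-2,0,2],"delta_rot":[0.01,0.05,0]},{"translation":[-2,0,2],"delta_rot":[0.01,0.07,0]}]'
python3 - <<'E'
from st import *
info(Rd(0,np.array([-np.sin(.075),np.cos(.075),0])))
p=cv2.imread("pics/top0.png"); hsv=cv2.cvtColor(p,cv2.COLOR_BGR2HSV)
b=(np.array([[312,108],[312,160],[325,300],[333,432]]))/7+[375,200]-.43
print(onz("top",b,36).round(1))
# plate edges: fit lines at subpixel on gray profile
g=cv2.cvtColor(p,cv2.COLOR_BGR2GRAY).astype(float)
W=np.array([[523.5,-170.4,4],[540.4,-376.1,4],[434.1,-383,4],[417.6,-178.3,4]]);
u=[]
for i,nm in enumerate(["back","right","front","left"]):
    A,B=W[i],W[(i+1)%4]; n=np.cross(B-A,ez); n/=np.linalg.norm(n); 
    pts=[]
    for t in np.linspace(.1,.9,25):
        c=A+(B-A)*t; off=np.linspace(-12,12,49); q=proj("top",c+off[:,None]*n).astype(np.float32)
        v=cv2.remap(g.astype(np.float32),q[None,:,0],q[None,:,1],1)[0]; dv=np.abs(np.gradient(cv2.GaussianBlur(v[None],(0,0),3)[0]))
        pts.append(c+off[dv.argmax()]*n)
    pts=np.array(pts); m=np.median(pts,0); r=np.array(cv2.fitLine(pts[:,:2].astype(np.float32),cv2.DIST_HUBER,0,.01,.01)).ravel(); print(nm,r.round(3), np.degrees(np.arctan2(r[1],r[0])).round(2))
E
```

```text
time_s: 6.5
ee_pos: [396.9, 56.4, 268.6]
ee_rot: [-0.9, 62.6, -11.5]
force: [1.4, -1.6, -0.4]
gripper_width: 19.7
t 6.5 p [396.9  56.4 268.6] toolx [ 0.451 -0.092 -0.888] tooly [ 0.185  0.983 -0.007] F [ 1.4 -1.6 -0.4] w 19.7 q [ 16. -11. 121. -17.  47. -54.]
grasp pt in clip [-37.4 -81.8 177. ]
rotvec needed [0.0337 0.4788 0.2547]
[[ 541.8 -249.2   36. ]
 [ 521.8 -249.2   36. ]
 [ 468.2 -254.4   36. ]
 [ 417.8 -257.7   36. ]]
back [ 7.70000e-02 -9.97000e-01  5.31273e+02 -2.75596e+02] -85.6
right [ 9.97000e-01  7.50000e-02  4.86956e+02 -3.78635e+02] 4.3
front [ 8.20000e-02 -9.97000e-01  4.28352e+02 -2.81568e+02] -85.29
left [ 9.97000e-01  7.70000e-02  4.74043e+02 -1.73588e+02] 4.4
```

```bash
python3 -m creep '[{"translation":[0,-2.5,0.5],"delta_rot":[0.005,0.068,0.036]},{"translation":[0,-3.5,0.5],"delta_rot":[0.005,0.068,0.036]},{"translation":[0,-3.5,0.5],"delta_rot":[0.005,0.068,0.036]},{"translation":[0,-3.5,0],"delta_rot":[0.005,0.068,0.036]},{"translation":[0,-3.5,0],"delta_rot":[0.005,0.068,0.036]}]'
python3 -m creep '[{"translation":[0.5,-3.5,0],"delta_rot":[0.005,0.068,0.036]},{"translation":[1.5,-3.5,0],"delta_rot":[0.005,0.068,0.036]},{"translation":[2,-3.5,-1],"delta_rot":[0,0,0]},{"translation":[2,-3.5,-1],"delta_rot":[0,0,0]},{"translation":[0,0,0],"delta_rot":[0,0,0]}]'
cat >> st.py <<'E'
ry=0.0777; ex=np.array([np.cos(ry),np.sin(ry),0]); ey=np.array([-np.sin(ry),np.cos(ry),0]); RO=np.array([479.6,-276.2,0])
def tgt(yy,z,th=0): # TCP for grasp point at rack y, height z
    return RO+yy*ey-1*ex+ez*(z-5), Rd(th,ey)
E
python3 - <<'E'
from st import *
T,R=tgt(-24,120); p,Rr=info(R,T)
E
```

```text
time_s: 6.92
ee_pos: [399.9, -90.3, 280.8]
ee_rot: [-7.4, 79.3, -9.0]
force: [1.7, 0.2, -0.2]
gripper_width: 19.2
time_s: 7.33
ee_pos: [462.7, -234.5, 256.6]
ee_rot: [-17.6, 87.1, -15.4]
force: [-0.3, 0.9, -0.8]
gripper_width: 19.4
t 7.3333 p [ 462.7 -234.5  256.6] toolx [ 0.049 -0.013 -0.999] tooly [-0.039  0.999 -0.015] F [-0.3  0.9 -0.8] w 19.4 q [ -29.   11.   96.    1.   70. -121.]
grasp pt in clip [  56.1 -354.8   97.5]
rotvec needed [0.0125 0.049  0.0384]
move cm [  1.78  -6.58 -14.16]
```

```bash
python3 -m creep '[{"translation":[0.4,-1.7,-3],"delta_rot":[0.006,0.025,0.019]},{"translation":[0.4,-1.7,-3],"delta_rot":[0.006,0.025,0.019]},{"translation":[0.5,-1.6,-3],"delta_rot":[0,0,0]},{"translation":[0.5,-1.6,-3],"delta_rot":[0,0,0]},{"translation":[0,0,-1],"delta_rot":[0,0,0]}]'
python3 -m creep '[{"translation":[0,0,0],"delta_rot":[0,0,0]},{"translation":[0,0,0],"delta_rot":[0,0,0]}]'
python3 - <<'E'
from st import *
T,R=tgt(-24,70); p,Rr=info(R,T)
for n in("side","top"):
    q,d=optics.grab_frame(n); cv2.imwrite(f"pics/{n}6.png",q[:,:,::-1])
    c=proj(n,RO+40*ez)[0].astype(int); g=cv2.resize(q[c[1]-50:c[1]+50,c[0]-50:c[0]+50,::-1],None,fx=5.6,fy=5.6,interpolation=2)
    for yy in(72,-24,-72):
        for s in(28,-28):
            k=(proj(n,RO+yy*ey+s*ex+26*ez)[0]-c+50)*5.6+2.3; cv2.circle(g,tuple(k.astype(int)),2,(255,0,255),-1)
    cv2.imwrite(f"pics/{n}6c.png",g)
E
```

```text
time_s: 7.75
ee_pos: [476.9, -295.7, 125.3]
ee_rot: [134.2, 89.7, 138.8]
force: [-0.5, 0.2, 0.4]
gripper_width: 19.6
time_s: 7.92
ee_pos: [477.9, -294.2, 130.2]
ee_rot: [69.2, 89.9, 73.9]
force: [0.6, -0.5, 0.1]
gripper_width: 19.4
t 7.9167 p [ 477.9 -294.2  130.2] toolx [ 0.001  0.002 -1.   ] tooly [-0.081  0.997  0.002] F [ 0.6 -0.5  0.1] w 19.4 q [ -33.   22.  100.    0.   59. -128.]
grasp pt in clip [   5.4 -410.6  -21.2]
rotvec needed [-0.0019  0.0006 -0.0035]
move cm [ 0.25 -0.6  -6.52]
```

View pics/side6c.png

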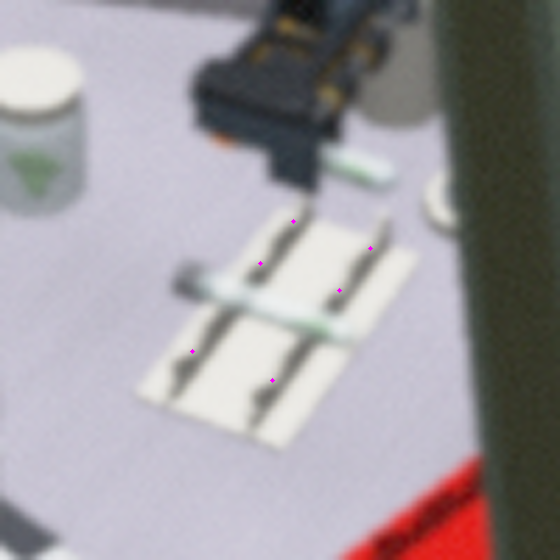

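View pics/top6c.png

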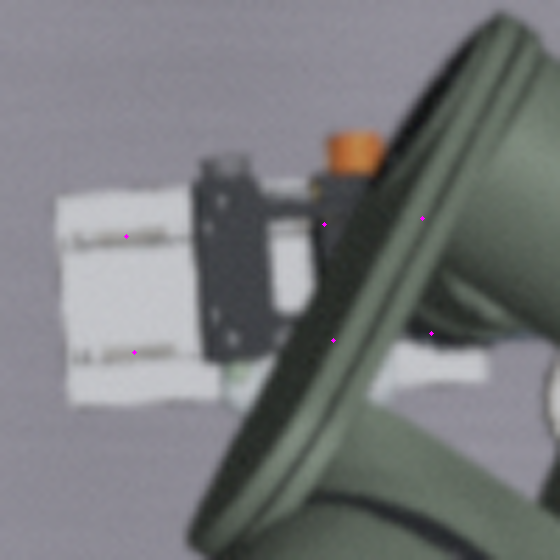

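```bash
python3 - <<'E'
from st import *
p=cv2.imread("pics/top0.png"); g=cv2.cvtColor(p,cv2.COLOR_BGR2GRAY).astype(np.float32)
for s in(28,-28):
    best=None
    for off in np.arange(-8,8.1,1):
        t=np.arange(-103,103,1.0); X=RO+t[:,None]*ey+(s+off)*ex+30*ez
        q=proj("top",X).astype(np.float32); v=cv2.remap(g,q[None,:,0],q[None,:,1],1)[0]
        if best is None or v.mean()<best[0]: best=(v.mean(),off,v)
    v=best[2]; print(s,best[1]); thr=(v.max()+v.min())/2+10
    d=v<thr; e=np.flatnonzero(np.diff(d.astype(int))); print([ (round(t[i]),int(d[i+1])) for i in e]); 
E
```

```text
28 -2.0
[(-53, 0), (-48, 1), (15, 0), (27, 1), (99, 0)]
-28 -2.0
[(-95, 0), (-94, 1), (-56, 0), (-46, 1), (-8, 0), (3, 1), (42, 0), (52, 1), (89, 0), (91, 1)]
```

```bash
sed -i 's/RO=np.array(\[479.6,-276.2,0\])/RO=np.array([479.6,-276.2,0])-1.5*ey/' st.py; python3 -m creep '[{"translation":[0.1,-0.35,-1.5],"delta_rot":[0,0,0]},{"translation":[0.1,-0.4,-2],"delta_rot":[0,0,0]},{"translation":[0.1,0,-2],"delta_rot":[0,0,0]},{"translation":[0,0,-1],"delta_rot":[0,0,0]},{"translation":[0,0,0],"delta_rot":[0,0,0]}]'
python3 -m creep '[{"translation":[0,0,0],"delta_rot":[0,0,0]},{"translation":[0,0,0],"delta_rot":[0,0,0]}]'
python3 - <<'E'
from st import *
T,R=tgt(-24,36); p,Rr=info(R,T)
q,d=optics.grab_frame("side"); cv2.imwrite(f"pics/side7.png",q[:,:,::-1])
c=proj("side",RO+40*ez)[0].astype(int); g=cv2.resize(q[c[1]-50:c[1]+50,c[0]-50:c[0]+50,::-1],None,fx=5.6,fy=5.6,interpolation=2)
cv2.imwrite(f"pics/side7c.png",g)
E
```

```text
time_s: 8.43
ee_pos: [480.5, -301.3, 64.4]
ee_rot: [96.4, 89.9, 101.1]
force: [-0.1, 0.6, -0.0]
gripper_width: 19.4
time_s: 8.6
ee_pos: [482.1, -302.7, 66.7]
ee_rot: [-12.6, 89.8, -8.0]
force: [-0.0, 0.5, 0.0]
gripper_width: 19.4
t 8.6 p [ 482.1 -302.7   66.7] toolx [ 0.004 -0.001 -1.   ] tooly [-0.081  0.997 -0.001] F [-0.   0.5  0. ] w 19.4 q [ -33.   26.  103.    0.   51. -128.]
grasp pt in clip [ -26.4 -418.1  -76.5]
rotvec needed [ 0.0005  0.0038 -0.0039]
move cm [-0.15  0.1  -3.57]
```

View pics/side7c.png

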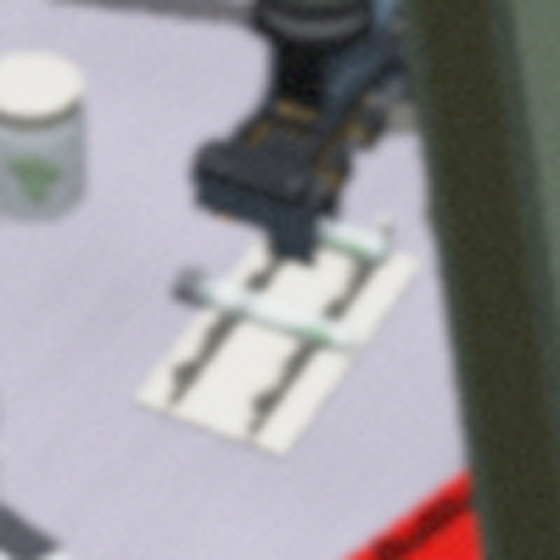

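```bash
python3 -m creep '[{"translation":[-0.1,0.05,-1],"delta_rot":[0,0,0]},{"translation":[0,0.05,-1],"delta_rot":[0,0,0]},{"translation":[0,0,-0.8],"delta_rot":[0,0,0]},{"translation":[0,0,0],"delta_rot":[0,0,0]},{"translation":[0,0,0],"delta_rot":[0,0,0]}]'
python3 -m creep '[{"translation":[0,0,-0.3],"delta_rot":[0,0,0]},{"translation":[0,0,0],"delta_rot":[0,0,0]},{"translation":[0,0,0],"delta_rot":[0,0,0]}]'
```

```text
time_s: 9.07
ee_pos: [479.6, -301.0, 36.0]
ee_rot: [97.0, 89.9, 101.6]
force: [0.1, 0.4, 0.7]
gripper_width: 19.7
time_s: 9.32
ee_pos: [480.2, -301.4, 34.0]
ee_rot: [31.7, 89.9, 36.4]
force: [-0.0, -0.7, -0.1]
gripper_width: 19.4
```

```bash
python3 -m creep '[{"translation":[0,0,-0.2],"delta_rot":[0,0,0]},{"translation":[0,0,0],"delta_rot":[0,0,0]},{"translation":[0,0,0],"delta_rot":[0,0,0]}]'
python3 -m creep '[{"translation":[0,0,-0.2],"delta_rot":[0,0,0]},{"translation":[0,0,0],"delta_rot":[0,0,0]},{"translation":[0,0,0],"delta_rot":[0,0,0]}]'
```

```text
time_s: 9.57
ee_pos: [480.5, -301.4, 32.3]
ee_rot: [18.6, 89.9, 23.2]
force: [1.2, 1.3, 0.3]
gripper_width: 19.3
time_s: 9.82
ee_pos: [480.6, -301.4, 32.0]
ee_rot: [4.7, 89.8, 9.3]
force: [-2.6, 2.8, 13.0]
gripper_width: 19.4
```

```bash
python3 -m creep '[{"translation":[0,0,0.1],"delta_rot":[0,0,0]},{"translation":[0,0,0],"delta_rot":[0,0,0]}]'
python3 -m creep '[{"translation":[0,0,0],"delta_rot":[0,0,0]},{"translation":[0,0,0],"delta_rot":[0,0,0]},{"translation":[0,0,0],"delta_rot":[0,0,0]},{"translation":[0,0,0],"delta_rot":[0,0,0]},{"translation":[0,0,0],"delta_rot":[0,0,0]}]' -0.2
```

```text
time_s: 9.98
ee_pos: [480.5, -301.4, 32.1]
ee_rot: [8.0, 89.8, 12.6]
force: [-1.5, 2.5, 8.9]
gripper_width: 19.6
time_s: 10.4
ee_pos: [479.9, -301.3, 30.6]
ee_rot: [57.8, 89.9, 62.5]
force: [0.1, -0.0, 0.6]
gripper_width: 36.6
```

```bash
python3 - <<'E'
from st import *
info()
E
python3 -m creep '[{"translation":[0,0,0.5],"delta_rot":[0,0,0]},{"translation":[0,0,1],"delta_rot":[0,0,0]},{"translation":[0,0,2],"delta_rot":[0,0,0]},{"translation":[0,0,3],"delta_rot":[0,0,0]},{"translation":[0,0,3],"delta_rot":[0,0,0]}]'
python3 -m creep '[{"translation":[-1,0,3],"delta_rot":[0,0,0]},{"translation":[-2,1,3],"delta_rot":[0,0,0]},{"translation":[-2,3,2],"delta_rot":[0,-0.05,-0.04]},{"translation":[-2,3,1],"delta_rot":[0,-0.05,-0.04]},{"translation":[-1,3.5,0],"delta_rot":[0,-0.05,-0.04]}]'
python3 -m creep '[{"translation":[0,3.5,0],"delta_rot":[0,-0.05,-0.04]},{"translation":[0,3.5,0],"delta_rot":[0,-0.05,-0.04]},{"translation":[0,3.5,0],"delta_rot":[0,-0.05,-0.04]},{"translation":[0,3.5,0],"delta_rot":[0,-0.05,-0.03]},{"translation":[0,3.5,0],"delta_rot":[0,-0.05,0]}]'
python3 - <<'E'
from st import *
R=Rd(35,y); info(R,O+75*y+100*zc+5*R[:,0]-2*xc)
for n in("side","top"):
    q,d=optics.grab_frame(n); cv2.imwrite(f"pics/{n}8.png",q[:,:,::-1])
    c=proj(n,RO+40*ez)[0].astype(int); g=cv2.resize(q[c[1]-50:c[1]+50,c[0]-50:c[0]+50,::-1],None,fx=5.6,fy=5.6,interpolation=2)
    cv2.imwrite(f"pics/{n}8c.png",g)
E
```

```text
t 10.4 p [ 479.9 -301.3   30.6] toolx [ 0.001  0.001 -1.   ] tooly [-0.081  0.997  0.001] F [ 0.1 -0.   0.6] w 36.6 q [ -33.   29.  105.    0.   46. -128.]
grasp pt in clip [ -49.  -417.2 -104.7]
time_s: 10.82
ee_pos: [479.7, -301.1, 127.3]
ee_rot: [76.2, 89.9, 80.9]
force: [0.6, -0.8, -0.1]
gripper_width: 36.5
time_s: 11.23
ee_pos: [399.9, -196.6, 219.4]
ee_rot: [-1.8, 80.9, -4.3]
force: [0.4, 0.6, -0.2]
gripper_width: 36.5
time_s: 11.65
ee_pos: [399.7, -20.0, 217.4]
ee_rot: [4.7, 66.8, -6.4]
force: [0.8, 0.4, -0.8]
gripper_width: 36.3
t 11.65 p [399.7 -20.  217.4] toolx [ 0.392 -0.044 -0.919] tooly [0.187 0.982 0.033] F [ 0.8  0.4 -0.8] w 36.3 q [ -4.  -8. 126.  -2.  40. -81.]
grasp pt in clip [ -52.3 -156.5  125.1]
rotvec needed [-0.071  -0.1971 -0.0069]
move cm [ 9.96 21.64  0.88]
```

View pics/side8c.png

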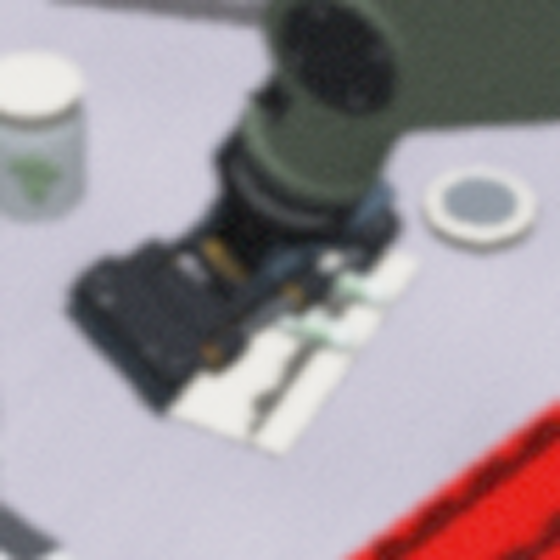

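View pics/top8c.png

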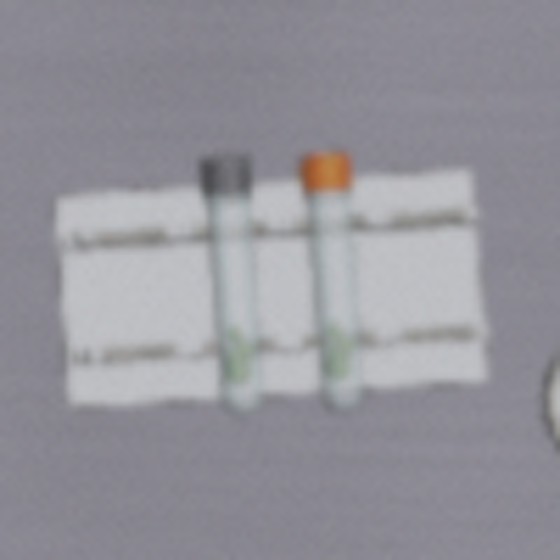

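```bash
python3 -m creep '[{"translation":[0,3.5,0.5],"delta_rot":[-0.014,-0.04,0]},{"translation":[0,3.5,0.5],"delta_rot":[-0.014,-0.04,0]},{"translation":[0.5,3.5,0],"delta_rot":[-0.014,-0.04,0]},{"translation":[1,3.5,0],"delta_rot":[-0.014,-0.04,0]},{"translation":[1.5,3,0],"delta_rot":[-0.014,-0.04,0]}]' -0.15
python3 -m creep '[{"translation":[2,2,0],"delta_rot":[0,0,0]},{"translation":[2,1,0],"delta_rot":[0,0,0]},{"translation":[1,0.5,0],"delta_rot":[0,0,0]},{"translation":[0,0,0],"delta_rot":[0,0,0]},{"translation":[0,0,0],"delta_rot":[0,0,0]}]'
python3 - <<'E'
from st import *
R=Rd(35,y); info(R,O+75*y+50*zc+5*R[:,0]-2*xc)
E
```

```text
time_s: 12.17
ee_pos: [426.1, 114.7, 224.6]
ee_rot: [-0.1, 57.5, -10.9]
force: [0.8, -0.8, -0.2]
gripper_width: 38.4
time_s: 12.58
ee_pos: [475.9, 148.2, 222.9]
ee_rot: [-0.3, 57.8, -11.1]
force: [-0.1, -0.0, 1.1]
gripper_width: 38.7
t 12.5833 p [475.9 148.2 222.9] toolx [ 0.523 -0.102 -0.846] tooly [ 0.188  0.982 -0.003] F [-0.1 -0.   1.1] w 38.7 q [ 29.   1. 120. -34.  38. -28.]
grasp pt in clip [-14.9  23.3 105.1]
rotvec needed [-0.0067 -0.0482 -0.0027]
move cm [ 5.15  4.27 -3.76]
```

```bash
python3 -m creep '[{"translation":[0.7,1.6,0],"delta_rot":[-0.003,-0.016,0]},{"translation":[0.7,1.6,0],"delta_rot":[-0.003,-0.016,0]},{"translation":[0.7,1.6,0],"delta_rot":[0,-0.016,0]},{"translation":[0,0,0],"delta_rot":[0,0,0]},{"translation":[0,0,0],"delta_rot":[0,0,0]}]'
python3 - <<'E'
from st import *
R=Rd(35,y); p,Rr=info(R,O+75*y+50*zc+5*R[:,0]-2*xc)
E
```

```text
time_s: 13.0
ee_pos: [496.1, 196.2, 222.8]
ee_rot: [0.0, 55.0, -10.7]
force: [-1.5, -0.9, 0.1]
gripper_width: 38.8
t 13.0 p [496.1 196.2 222.8] toolx [ 0.563 -0.107 -0.819] tooly [0.187 0.982 0.   ] F [-1.5 -0.9  0.1] w 38.8 q [ 35.   5. 117. -40.  39. -17.]
grasp pt in clip [-6.4 74.3 99. ]
rotvec needed [-0.0003 -0.0004 -0.0041]
move cm [ 3.12 -0.53 -3.76]
```

```bash
python3 -m creep '[{"translation":[1.0,-0.2,-1.25],"delta_rot":[0,0,0]},{"translation":[1.0,-0.2,-1.25],"delta_rot":[0,0,0]},{"translation":[1.1,-0.1,-1.25],"delta_rot":[0,0,0]},{"translation":[0,0,0],"delta_rot":[0,0,0]},{"translation":[0,0,0],"delta_rot":[0,0,0]}]'
python3 - <<'E'
from st import *
R=Rd(35,y); p,Rr=info(R,O+75*y+5*R[:,0]-2*xc)
for n in("side","top"):
    q,d=optics.grab_frame(n); cv2.imwrite(f"pics/{n}9.png",q[:,:,::-1])
    c=proj(n,O+75*y+30*zc)[0].astype(int); g=cv2.resize(q[c[1]-50:c[1]+50,c[0]-50:c[0]+50,::-1],None,fx=5.6,fy=5.6,interpolation=2)
    cv2.imwrite(f"pics/{n}9c.png",g)
E
```

```text
time_s: 13.42
ee_pos: [527.3, 190.5, 185.1]
ee_rot: [-0.0, 55.0, -10.9]
force: [-0.2, 0.5, -0.7]
gripper_width: 38.6
t 13.4167 p [527.3 190.5 185.1] toolx [ 0.563 -0.108 -0.82 ] tooly [ 0.188  0.982 -0.   ] F [-0.2  0.5 -0.7] w 38.6 q [ 31.  10. 118. -45.  33. -14.]
grasp pt in clip [-2.1 74.7 50. ]
rotvec needed [-0.0001 -0.0008 -0.0026]
move cm [ 2.83 -0.52 -4.09]
```

View pics/side9c.png

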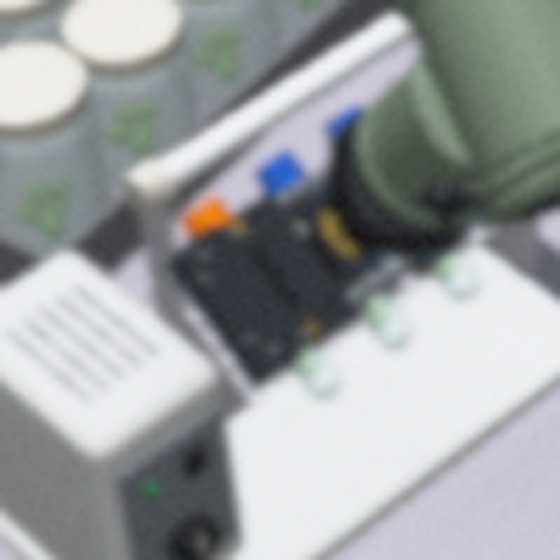

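View pics/top9c.png

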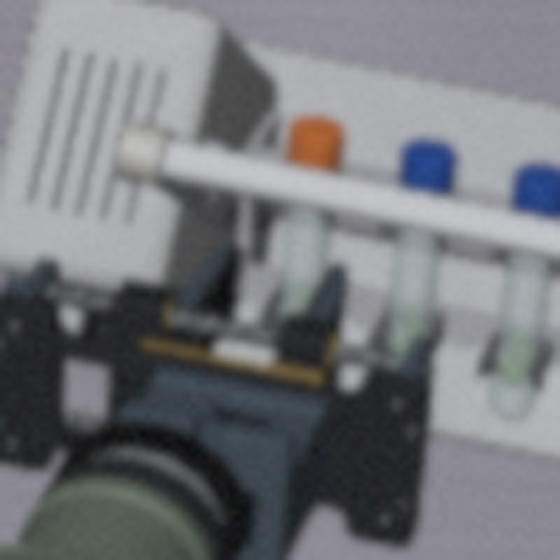

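```bash
python3 - <<'E'
from st import *
p,Rr=info(); g=cv2.imread("pics/top9c.png"); n="top"; c=proj(n,O+75*y+30*zc)[0].astype(int)
def dot(X,col):
    k=(proj(n,X)[0]-c+50)*5.6+2.3; cv2.circle(g,tuple(k.astype(int)),2,col,-1)
for sg in(-1,1):
    for z in(-16,16): dot(p+14*Rr[:,0]+sg*19.3*Rr[:,1]+z*Rr[:,2],(255,0,255))
for k in(-62,-40,-20,0,44,62): dot(O+75*y+k*xc,(0,0,255))
cv2.imwrite("pics/top9d.png",g)
E
```

```text
t 13.5167 p [527.6 191.6 186.3] toolx [ 0.565 -0.106 -0.819] tooly [0.187 0.982 0.002] F [-0.2 -0.6 -0.1] w 38.5 q [ 32.  10. 118. -45.  33. -14.]
grasp pt in clip [-1.3 75.8 50.9]
```

View pics/top9d.png

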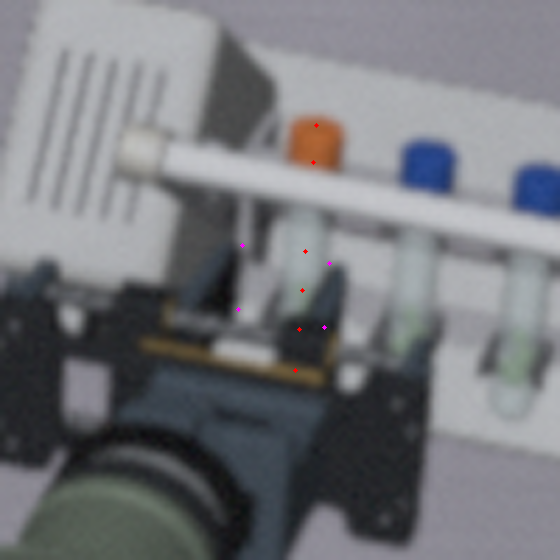

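```bash
python3 -m creep '[{"translation":[0.55,-0.1,-0.8],"delta_rot":[0,0,0]},{"translation":[0.55,-0.1,-0.8],"delta_rot":[0,0,0]},{"translation":[0.55,-0.1,-0.8],"delta_rot":[0,0,0]},{"translation":[0,0,0],"delta_rot":[0,0,0]},{"translation":[0,0,0],"delta_rot":[0,0,0]}]'
python3 - <<'E'
from st import *
R=Rd(35,y); p,Rr=info(R,O+75*y+5*R[:,0]-2*xc)
E
```

```text
time_s: 13.93
ee_pos: [544.4, 189.1, 160.4]
ee_rot: [0.0, 55.1, -10.7]
force: [-0.3, 0.1, -0.2]
gripper_width: 38.8
t 13.9333 p [544.4 189.1 160.4] toolx [ 0.563 -0.106 -0.82 ] tooly [0.186 0.983 0.   ] F [-0.3  0.1 -0.2] w 38.8 q [ 30.  13. 119. -49.  30. -10.]
grasp pt in clip [-2.2 76.5 19.9]
rotvec needed [-0.0004 -0.0008 -0.0047]
move cm [ 1.11 -0.37 -1.61]
```

```bash
python3 -m creep '[{"translation":[0.5,-0.2,-0.75],"delta_rot":[0,0,0]},{"translation":[0.6,-0.15,-0.85],"delta_rot":[0,0,0]},{"translation":[0,0,0],"delta_rot":[0,0,0]},{"translation":[0,0,0],"delta_rot":[0,0,0]},{"translation":[0,0,0],"delta_rot":[0,0,0]}]'
python3 - <<'E'
from st import *
R=Rd(35,y); p,Rr=info(R,O+75*y+5*R[:,0]-2*xc)
E
```

```text
time_s: 14.35
ee_pos: [555.5, 186.0, 145.6]
ee_rot: [0.2, 55.0, -10.6]
force: [-0.1, -0.0, -0.2]
gripper_width: 38.6
t 14.35 p [555.5 186.  145.6] toolx [ 0.564 -0.105 -0.819] tooly [0.186 0.983 0.002] F [-0.1 -0.  -0.2] w 38.6 q [ 29.  14. 119. -51.  28.  -8.]
grasp pt in clip [-1.3 75.6  1.1]
rotvec needed [-0.0015  0.001  -0.0051]
move cm [-0.   -0.06 -0.13]
```

```bash
python3 -m creep '[{"translation":[0,0,0],"delta_rot":[0,0,0]},{"translation":[0,0,0],"delta_rot":[0,0,0]},{"translation":[0,0,0],"delta_rot":[0,0,0]},{"translation":[0,0,0],"delta_rot":[0,0,0]},{"translation":[0,0,0],"delta_rot":[0,0,0]}]' -1 35
python3 -m creep '[{"translation":[-0.28,0.05,0.41],"delta_rot":[0,0,0]},{"translation":[-0.28,0.05,0.41],"delta_rot":[0,0,0]},{"translation":[-0.34,0.07,0.49],"delta_rot":[0,0,0]},{"translation":[-0.34,0.07,0.49],"delta_rot":[0,0,0]},{"translation":[-0.34,0.07,0.49],"delta_rot":[0,0,0]}]'
python3 -m creep '[{"translation":[-0.34,0.07,0.49],"delta_rot":[0,0,0]},{"translation":[-0.4,0.08,0.57],"delta_rot":[0,0,0]},{"translation":[-0.4,0.08,0.57],"delta_rot":[0,0,0]},{"translation":[0,0,0],"delta_rot":[0,0,0]}]'
python3 - <<'E'
from st import *
info()
q,d=optics.grab_frame("side"); cv2.imwrite(f"pics/side10.png",q[:,:,::-1])
c=proj("side",O+75*y+30*zc)[0].astype(int); g=cv2.resize(q[c[1]-50:c[1]+50,c[0]-50:c[0]+50,::-1],None,fx=5.6,fy=5.6,interpolation=2)
cv2.imwrite(f"pics/side10c.png",g)
E
```

```text
time_s: 14.77
ee_pos: [555.5, 185.9, 145.8]
ee_rot: [0.2, 54.9, -10.6]
force: [-2.6, -0.8, 1.7]
gripper_width: 19.4
time_s: 15.18
ee_pos: [539.5, 189.5, 169.4]
ee_rot: [0.3, 54.9, -10.5]
force: [0.2, 1.4, -0.9]
gripper_width: 19.2
time_s: 15.52
ee_pos: [528.2, 191.9, 186.4]
ee_rot: [0.3, 54.9, -10.4]
force: [0.7, 0.6, 0.4]
gripper_width: 19.5
t 15.5167 p [528.2 191.9 186.4] toolx [ 0.566 -0.104 -0.818] tooly [0.185 0.983 0.003] F [0.7 0.6 0.4] w 19.5 q [ 31.  10. 118. -45.  33. -14.]
grasp pt in clip [-0.9 76.2 50.6]
```

View pics/side10c.png

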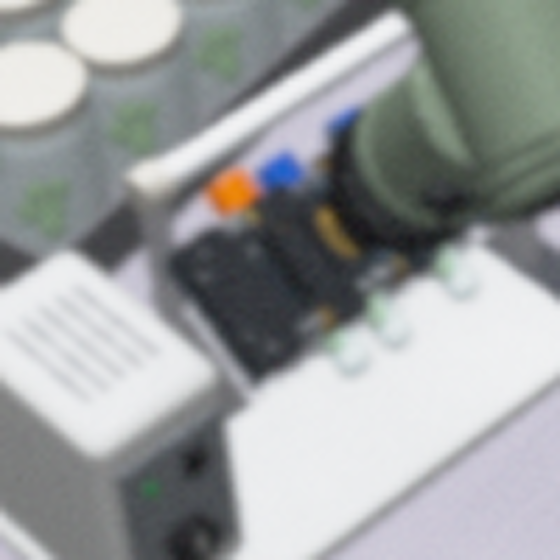

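```bash
python3 -m creep '[{"translation":[-2,0.4,1],"delta_rot":[0,0,0]},{"translation":[-2,0.4,1.5],"delta_rot":[0,0,0]},{"translation":[-2,0.4,2],"delta_rot":[0,0,0]},{"translation":[-2.5,0.4,2],"delta_rot":[0,0.05,0]},{"translation":[-2.5,0,2],"delta_rot":[0,0.06,0]}]'
python3 -m creep '[{"translation":[-2,-2,1],"delta_rot":[0.005,0.06,0.03]},{"translation":[-1,-3.5,0.5],"delta_rot":[0.005,0.06,0.03]},{"translation":[0,-3.5,0],"delta_rot":[0.005,0.06,0.03]},{"translation":[0,-3.5,0],"delta_rot":[0.005,0.06,0.03]},{"translation":[0,-3.5,0],"delta_rot":[0.005,0.06,0.03]}]'
python3 -m creep '[{"translation":[0,-3.5,0],"delta_rot":[0.005,0.06,0.03]},{"translation":[0,-3.5,0],"delta_rot":[0.005,0.06,0.03]},{"translation":[0,-3.5,0],"delta_rot":[0,0.06,0.03]},{"translation":[0,-3.5,0],"delta_rot":[0,0,0]},{"translation":[0,-3.5,0],"delta_rot":[0,0,0]}]'
python3 - <<'E'
from st import *
T,R=tgt(72,120); p,Rr=info(R,T)
E
```

```text
time_s: 15.98
ee_pos: [416.0, 207.6, 269.5]
ee_rot: [-2.5, 61.4, -12.7]
force: [1.8, 0.1, -0.2]
gripper_width: 18.8
time_s: 16.4
ee_pos: [389.0, 58.2, 284.6]
ee_rot: [-7.5, 77.2, -9.4]
force: [1.1, -0.4, -0.3]
gripper_width: 19.2
time_s: 16.82
ee_pos: [389.8, -118.2, 283.7]
ee_rot: [-24.5, 87.4, -21.4]
force: [1.2, -0.4, -0.5]
gripper_width: 19.6
t 16.8167 p [ 389.8 -118.2  283.7] toolx [ 0.043 -0.017 -0.999] tooly [-0.053  0.998 -0.019] F [ 1.2 -0.4 -0.5] w 19.6 q [ -18.   -1.  105.   -0.   73. -111.]
grasp pt in clip [  -5.2 -254.6  173.5]
rotvec needed [0.0162 0.0428 0.0238]
move cm [  8.33  -8.78 -16.87]
```

```bash
python3 -m creep '[{"translation":[1,-2.5,-1],"delta_rot":[0.008,0.021,0.012]},{"translation":[1.8,-2.5,-2],"delta_rot":[0.008,0.021,0.012]},{"translation":[1.8,-2,-3],"delta_rot":[0,0,0]},{"translation":[1.8,-1.5,-3],"delta_rot":[0,0,0]},{"translation":[1.8,-0.5,-3],"delta_rot":[0,0,0]}]'
python3 -m creep '[{"translation":[0,0,-2.5],"delta_rot":[0,0,0]},{"translation":[0,0,-2],"delta_rot":[0,0,0]},{"translation":[0,0,0],"delta_rot":[0,0,0]},{"translation":[0,0,0],"delta_rot":[0,0,0]},{"translation":[0,0,0],"delta_rot":[0,0,0]}]'
python3 - <<'E'
from st import *
T,R=tgt(72,70); p,Rr=info(R,T)
E
```

```text
time_s: 17.23
ee_pos: [472.4, -208.5, 162.4]
ee_rot: [-41.1, 89.9, -36.8]
force: [0.4, 0.5, -1.0]
gripper_width: 19.4
time_s: 17.65
ee_pos: [472.3, -206.3, 120.1]
ee_rot: [-22.3, 89.8, -17.8]
force: [0.6, -0.3, 0.2]
gripper_width: 19.4
t 17.65 p [ 472.3 -206.3  120.1] toolx [ 0.003 -0.001 -1.   ] tooly [-0.079  0.997 -0.001] F [ 0.6 -0.3  0.2] w 19.4 q [ -25.   18.  107.    0.   55. -119.]
grasp pt in clip [ -18.7 -325.4  -16.7]
rotvec needed [ 0.001   0.0032 -0.001 ]
move cm [ 0.08  0.03 -5.51]
```

```bash
python3 -m creep '[{"translation":[0.05,0.05,-2],"delta_rot":[0,0,0]},{"translation":[0.05,0.05,-2],"delta_rot":[0,0,0]},{"translation":[0,0,-1.5],"delta_rot":[0,0,0]},{"translation":[0,0,0],"delta_rot":[0,0,0]},{"translation":[0,0,0],"delta_rot":[0,0,0]}]'
python3 - <<'E'
from st import *
T,R=tgt(72,36); p,Rr=info(R,T)
for n in("side","top"):
    q,d=optics.grab_frame(n); cv2.imwrite(f"pics/{n}11.png",q[:,:,::-1])
    c=proj(n,RO+40*ez)[0].astype(int); g=cv2.resize(q[c[1]-50:c[1]+50,c[0]-50:c[0]+50,::-1],None,fx=5.6,fy=5.6,interpolation=2)
    cv2.imwrite(f"pics/{n}11c.png",g)
E
```

```text
time_s: 18.07
ee_pos: [473.2, -205.2, 65.2]
ee_rot: [-21.2, 89.8, -16.7]
force: [-0.1, 0.3, 0.4]
gripper_width: 19.2
t 18.0667 p [ 473.2 -205.2   65.2] toolx [ 0.003 -0.001 -1.   ] tooly [-0.079  0.997 -0.001] F [-0.1  0.3  0.4] w 19.2 q [ -25.   22.  110.    0.   47. -119.]
grasp pt in clip [ -49.6 -324.1  -62. ]
rotvec needed [ 0.0009  0.003  -0.001 ]
move cm [-0.01 -0.08 -3.42]
```

View pics/side11c.png

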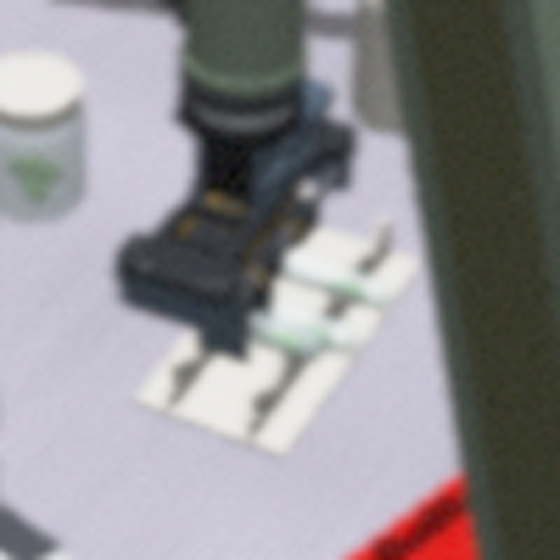

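View pics/top11c.png

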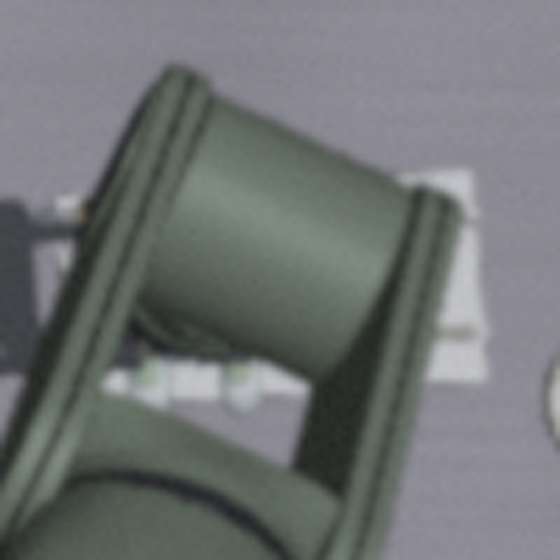

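```bash
python3 -m creep '[{"translation":[0,0,-1],"delta_rot":[0,0,0]},{"translation":[0,0,-1],"delta_rot":[0,0,0]},{"translation":[0,0,-1],"delta_rot":[0,0,0]},{"translation":[0,0,0],"delta_rot":[0,0,0]},{"translation":[0,0,0],"delta_rot":[0,0,0]}]'
python3 -m creep '[{"translation":[0,0,-0.2],"delta_rot":[0,0,0]},{"translation":[0,0,0],"delta_rot":[0,0,0]},{"translation":[0,0,0],"delta_rot":[0,0,0]}]'
```

```text
time_s: 18.58
ee_pos: [472.4, -205.0, 33.2]
ee_rot: [33.5, 90.0, 38.0]
force: [-0.1, -0.3, 0.1]
gripper_width: 19.0
time_s: 18.83
ee_pos: [472.7, -205.6, 32.4]
ee_rot: [-39.4, 89.9, -34.9]
force: [-1.7, -3.7, 3.3]
gripper_width: 19.6
```

```bash
python3 -m creep '[{"translation":[0,-0.1,-0.1],"delta_rot":[0,0,0]},{"translation":[0,0,0],"delta_rot":[0,0,0]},{"translation":[0,0,0],"delta_rot":[0,0,0]}]'
python3 -m creep '[{"translation":[0,-0.05,-0.1],"delta_rot":[0,0,0]},{"translation":[0,0,0],"delta_rot":[0,0,0]},{"translation":[0,0,0],"delta_rot":[0,0,0]}]'
```

```text
time_s: 19.08
ee_pos: [472.8, -205.7, 32.3]
ee_rot: [2.1, 89.9, 6.5]
force: [-2.8, 1.7, 12.4]
gripper_width: 19.4
time_s: 19.33
ee_pos: [472.7, -205.7, 32.1]
ee_rot: [16.3, 89.9, 20.7]
force: [-2.7, 3.2, 18.8]
gripper_width: 19.4
```

Seated on both flanks (TCP 32 mm, as with the first tube). Ease and release.

```bash
python3 -m creep '[{"translation":[0,0.05,0.15],"delta_rot":[0,0,0]},{"translation":[0,0,0],"delta_rot":[0,0,0]}]'
python3 -m creep '[{"translation":[0,0,0],"delta_rot":[0,0,0]},{"translation":[0,0,0],"delta_rot":[0,0,0]},{"translation":[0,0,0],"delta_rot":[0,0,0]},{"translation":[0,0,0],"delta_rot":[0,0,0]},{"translation":[0,0,0],"delta_rot":[0,0,0]}]' -0.2
python3 -m creep '[{"translation":[0,0,0.5],"delta_rot":[0,0,0]},{"translation":[0,0,1],"delta_rot":[0,0,0]},{"translation":[0,0,2],"delta_rot":[0,0,0]},{"translation":[0,0,3],"delta_rot":[0,0,0]},{"translation":[0,0,3],"delta_rot":[0,0,0]}]'
python3 -m creep '[{"translation":[-1,0,3],"delta_rot":[0,0,0]},{"translation":[-2,1,3],"delta_rot":[0,0,0]},{"translation":[-3,2,3],"delta_rot":[0,0,0]},{"translation":[-3,3,2],"delta_rot":[0,0,0]},{"translation":[-2,3.5,0],"delta_rot":[0,0,0]}]'
python3 -m creep '[{"translation":[-1,4,0],"delta_rot":[0,0,0]},{"translation":[0,4,0],"delta_rot":[0,0,0]},{"translation":[0,4,0],"delta_rot":[0,0,0]},{"translation":[0,4,0],"delta_rot":[0,0,0]},{"translation":[0,4,0],"delta_rot":[0,0,0]}]'
python3 -m creep '[{"translation":[0,4,0],"delta_rot":[0,0,0]},{"translation":[0,4,0],"delta_rot":[0,0,0]},{"translation":[0,2,0],"delta_rot":[0,0,0]},{"translation":[0,0,0],"delta_rot":[0,0,0]},{"translation":[0,0,0],"delta_rot":[0,0,0]}]'
python3 - <<'E'
from st import *
info()
for n in("side","top"):
    q,d=optics.grab_frame(n); cv2.imwrite(f"pics/{n}12.png",q[:,:,::-1]); np.save(f"pics/{n}12.npy",d)
    c=proj(n,RO+40*ez)[0].astype(int); g=cv2.resize(q[c[1]-50:c[1]+50,c[0]-50:c[0]+50,::-1],None,fx=5.6,fy=5.6,interpolation=2)
    cv2.imwrite(f"pics/{n}12c.png",g)
E
```

```text
time_s: 19.5
ee_pos: [472.8, -205.7, 32.3]
ee_rot: [-4.7, 89.9, -0.2]
force: [-1.8, 0.4, 10.7]
gripper_width: 19.5
time_s: 19.92
ee_pos: [472.3, -205.7, 31.0]
ee_rot: [32.7, 90.0, 37.2]
force: [-0.3, 0.2, -0.1]
gripper_width: 36.4
time_s: 20.33
ee_pos: [472.1, -205.7, 127.8]
ee_rot: [57.2, 90.0, 61.7]
force: [-0.5, -0.6, -0.5]
gripper_width: 36.5
time_s: 20.75
ee_pos: [369.7, -117.3, 235.3]
ee_rot: [-24.5, 89.4, -20.1]
force: [1.5, 2.0, 0.6]
gripper_width: 36.5
time_s: 21.17
ee_pos: [358.6, 85.2, 232.2]
ee_rot: [0.9, 89.8, 5.4]
force: [0.6, -0.3, -0.2]
gripper_width: 36.7
time_s: 21.58
ee_pos: [359.0, 184.1, 231.4]
ee_rot: [-15.4, 89.9, -10.7]
force: [-0.1, -0.1, -0.4]
gripper_width: 36.6
t 21.5833 p [359.  184.1 231.4] toolx [ 0.002 -0.    -1.   ] tooly [-0.081  0.997 -0.001] F [-0.1 -0.1 -0.4] w 36.6 q [ 26.   2. 109.  -0.  68. -69.]
grasp pt in clip [-107.    36.2  181. ]
```

View pics/side12.png

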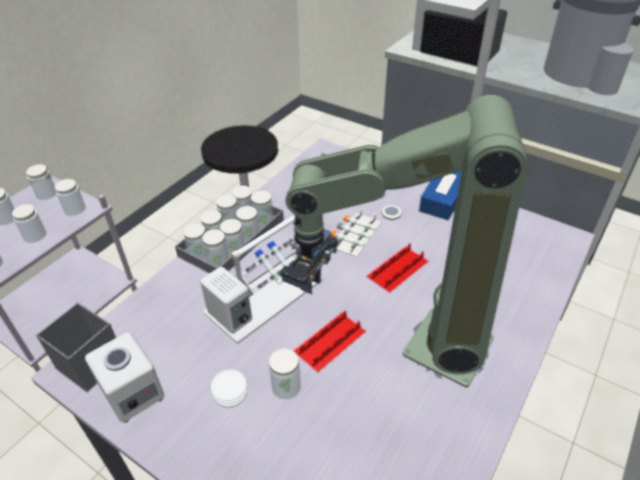

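View pics/top12c.png

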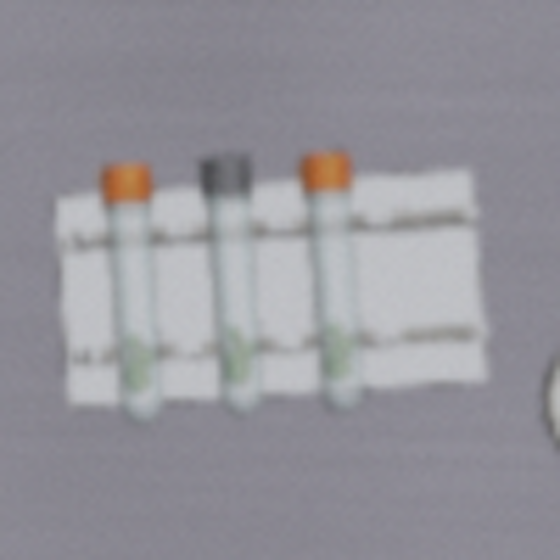

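View pics/top12.png

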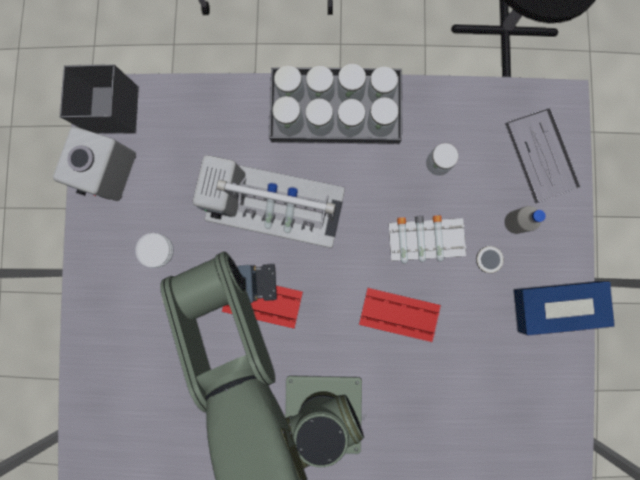

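```bash
python3 - <<'E'
from st import *
p=cv2.imread("pics/top12.png"); hsv=cv2.cvtColor(p,cv2.COLOR_BGR2HSV); d=np.load("pics/top12.npy")
m=cv2.inRange(hsv,(3,100,100),(22,255,255)); n,l,s,c=cv2.connectedComponentsWithStats(m)
for i in range(1,n):
    if s[i,4]>20: X=onz("top",c[i],36)[0]; print(c[i].round(1),((X-RO)@ex).round(1),((X-RO)@ey).round(1),"depth z",ond("top",c[i],np.median(d[l==i]))[0,2].round(1))
b=onz("top",np.array([[226,175]])/5.6-50-.4+proj("top",RO+40*ez)[0].astype(int),36)[0]; print("grey cap",((b-RO)@ex).round(1),((b-RO)@ey).round(1))
m=cv2.inRange(hsv,(100,110,80),(125,255,255)); n,l,s,c=cv2.connectedComponentsWithStats(m)
print("blue",[c[i].round(1) for i in range(1,n) if 250<c[i][0]<310 and s[i,4]>15])
E
```

```text
[436.6 218.4] 52.0 -22.6 depth z 45.5
[401.3 220.5] 52.4 72.7 depth z 44.8
grey cap 53.8 24.9
blue [array([272. , 187.4]), array([292.2, 191.6])]
```

```bash
python3 -c "
from workcell import env
print(env.job_done())"
```

```text
the job is handed in; nothing more can be done
None
```

I moved both orange-capped tubes into the white rack and handed the job in at about 21.7 s. The hand-in gave no verdict.

I drew the tube at bar y = -75 mm first and laid it in cradle 2. Then I drew the one at y = +75 mm and laid it in cradle 0. I released each one only after the force reading showed it resting in its V.

| Check in the last pictures | Result | Expected |
|---|---|---|
| Orange cap centres along the rack | 52.0 and 52.4 mm | 53 mm |
| Orange cap centres across the rack | -22.6 and 72.7 mm | -24 and 72 mm |
| Orange cap surface height (depth reading) | about 45 mm | about 46 mm for a tube axis at 36 mm |
| Grey tube (cap read by hand) | 54 mm along, 25 mm across | 53 mm and 24 mm |
| Blue caps | same pixels as at the start | unmoved |

The wrist force stayed near zero except for the grip forces (under 5 N) and the touch-downs, which peaked at 19 N. At hand-in the arm was clear of everything.

- **Rack position:** the plate edges and the V shadows disagreed by about 2.5 mm across the rack. I aimed between them, and while lowering the second tube I shifted about 1 mm sideways off one V flank.
- **Hand tilt:** I had started the first approach at 42 degrees for more room in front of the posts, but the wrist joint would have passed its range. I went back to 35 degrees before going into the clips.

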